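# Load the drying unit with washed tools and finds and set its timer

### The arm

A 6-joint arm with a two-finger parallel gripper is mounted at the origin on the work surface; the furniture and walls round the work are solid. World frame = base frame: x ahead of the robot, y to its left, z up, the work surface at z = 0. Lengths are in m, angles in rad, forces in N, time in s.
With the tool pointing down it reaches from about 0.3 to 0.85 m from the base axis. Payload 5.4 kg.
Tool frame: the origin (TCP) lies midway between the tips of the shut fingers; the grasp point (between the pads) lies 19 mm behind it; z points along the fingers, y is the line along which they close (so a half turn about z gives the same grasp; the last joint's range is limited). The gripper opens to 85 mm and grips with 20 to 120 N. Pads are 22 mm wide; open, the fingers measure 114 mm over their backs; the gripper's body (76 mm by 85 mm) begins 54 mm behind the grasp point. The pads swing forward as they close: fully open they stand 13 mm farther back than shut.
Start: joints at [1.08, 0.158, 1.597, -0, 1.386, -0.21], TCP at [0.159, 0.552, 0.231] pointing down, gripper open.
Joint ranges: [-2.91, 2.91], [-0.94, 2.29], [0.18, 2.7], [-1.29, 4.43], [0.17, 2.64], [-3, 3]. Speed limits (rad/s): [2.57, 2.57, 3.14, 3.14, 3.14, 3.14].

### API

Orientations are given as a rotation vector (axis times angle).
In Python, from cell import ctrl gives the robot as it stands.
- The arm moves only by the shell command python3 -m creep 'ROWS' [FORCE]. ROWS is JSON, one flat list of numbers, 7 for each row, row after row: the shift along the tool's x, y, z in cm, then the turn, a rotation vector about the tool's x, y, z in degrees, then the closure, from 0 (fully open) to 1 (shut). In form: [x, y, z, ax, ay, az, grip, x, y, z, ax, ay, az, grip, ...]. A call has 1 to 5 rows; each row is the pose to reach, as a shift and turn from the pose commanded when the call began, along the tool's axes at that moment; what a row does not reach only later rows make up. A row lasts 1/12 s, in which the tool goes at most 41.7 mm and 7.16 degrees, less where a joint would pass 70% of its speed; a pose out of reach is approached as far as the arm can. A call with a gripper value outside its range is refused whole. The fingers move at their own pace and stop on an object; FORCE is the grip in N (left out, the last holds). Time passes only in rows, so rows that repeat a pose let the fingers close. It gives the time, the measured TCP pose, the force, the opening and the grip force at its end, in the units of the state.
- ctrl.sense(): the state, without advancing time (a new reading comes with each control period).
- ctrl.camera(name): name is "scene" or "top" or "wrist"; returns a dict with "frame" (384x512x3 uint8, blue, green, red), "K" (3x3 intrinsics, pixels), "view" (4x4, takes a point from world to camera coordinates). Camera axes: x right, y down, z forward; pixel columns grow to the right and rows downward; lengths in m; the calibration is good to about 2 mm. A picture is of the moment at which its call begins. There is no depth.
- ctrl.job_done(): hands the job in; it is judged then, once.
Trained networks look in a picture, given as the dict that the camera call returned (one of the last four; its "shot" number tells which), for a name from the list of things; names that differ only in an ending like _2 or _b are one class to them, and where a whole thing is asked for, a point or a joint stands for the part that bears it (a point fixed in the world has none). Each returns a list of dicts, best first, with "p" (0 to 1); they miss things now and then, are a little off and sometimes report something else, mostly with a low value. They report only what shows in the picture. A call takes as long as a camera call.
- ctrl.recognise(thing, picture): "point" ([column, row] in pixels, amid what is visible of it).
- ctrl.silhouettes(thing, picture): "mask" (384x512 bool, what is visible of it) and "point" ([column, row] in pixels, amid what is visible of it).
The state is a dict: "time_s": time; "qpos": joint angles; "qvel": joint speeds; "effort": joint torques, N m; "position": TCP position; "ee_rot": TCP orientation; "force": force on the tool from outside, world axes, zero at the start; "moment": the same for the moment, N m; "opening": finger opening in m; "grip_force": force on a finger pad.
Only numpy, scipy, OpenCV 4.12 (cv2) and the standard library are available. Lean on these libraries where they do the work, as an engineer would, in place of code of your own. Each camera call takes 0.05 s, during which the arm holds its last target. There are 200 camera calls.

### The job

First turn the drying unit's timer dial anticlockwise all the way back to its stop, and leave it there while you load: lift each loop scraper up and off its peg and lower it handle-first through any free ring of the rack until its collar rests on the ring, and lay every washed find (flint, brown stone, buff sherd) flat in the steel tray. When everything is loaded, set the dial exactly four clicks clockwise from the stop, and leave the loupe and the curved handle sherd where they are.

Things in the scene. Friction and masses are not known exactly. Their poses are not given: they have to be found in the camera images.
- drier: Drying unit, fixed, 215 x 330 x 118 mm: grey base 12 mm thick, steel tray left front, white timer console right front, rack of three rings at the rear. Origin: on the table near the base's middle; x away from its front, y to its left. Close behind stands the room's blue drawer cabinet, 0.26 m tall, nearest corner at about x = 0.60, y = -0.01 m: carry tools past in front of it, at x under 0.52 m
- tray (a point): Centre of the tray's floor, 15 mm above the table; axes as the drier. Inside 113 mm along x by 208 mm along y; the rim stands 7 mm above the floor
- ring1 (a point): Centre of the top face of the left holder ring, 118 mm above the table; axes as the drier, z up. Bore 26 mm, outside 42 mm, 10 mm high, on a bar whose middle lies 32 mm behind it (+x); free down to the base plate 106 mm below its top. Rings stand 98 mm apart along y
- ring2 (a point): Centre of the top face of the middle holder ring, 118 mm above the table; axes as the drier, z up. Bore 26 mm, outside 42 mm, 10 mm high, on a bar whose middle lies 32 mm behind it (+x); free down to the base plate 106 mm below its top. Rings stand 98 mm apart along y
- ring3 (a point): Centre of the top face of the right holder ring, 118 mm above the table; axes as the drier, z up. Bore 26 mm, outside 42 mm, 10 mm high, on a bar whose middle lies 32 mm behind it (+x); free down to the base plate 106 mm below its top. Rings stand 98 mm apart along y
- dial (a joint): Timer dial angle: 0 at the anticlockwise stop (red mark), grows as the dial turns clockwise seen from above, 2.4 rad at the other stop. It clicks into seven detents 0.4 rad apart (0, 0.4, 0.8, ... 2.4); a spring plunger pulls it into the nearest one when let go. Each click takes under 0.1 N m
- dial_grip (a point): On the dial's upright axis, 81 mm above the table; turns with the dial, its x equals the drier's x at the stop. The grip bar is 46 mm long along x, 12 mm wide along y, its top 10 mm above this point, its foot 18 mm below it on a skirt disc of 50 mm diameter; the white console (100 x 92 mm) is 25 mm below. A white line on the bar's top marks its -x end
- stand: Wooden peg stand, fixed: base 100 x 270 x 12 mm, cross bar 14 mm thick with its top 192 mm above the table. Origin: on the table under the cross bar; -x is the side the pegs stick out of, y to its left
- peg1 (a point): Point on the axis of the left peg where a scraper hangs, 185 mm above the table, 42 mm in front (-x) of the cross bar's middle; axes as the stand. Steel peg of 6 mm diameter along -x, ending 24 mm farther towards -x in a tip that turns up 7 mm (its top 10 mm above the peg's axis). Pegs are 98 mm apart
- peg2 (a point): Point on the axis of the middle peg where a scraper hangs, 185 mm above the table, 42 mm in front (-x) of the cross bar's middle; axes as the stand. Steel peg of 6 mm diameter along -x, ending 24 mm farther towards -x in a tip that turns up 7 mm (its top 10 mm above the peg's axis). Pegs are 98 mm apart
- peg3 (a point): Point on the axis of the right peg where a scraper hangs, 185 mm above the table, 42 mm in front (-x) of the cross bar's middle; axes as the stand. Steel peg of 6 mm diameter along -x, ending 24 mm farther towards -x in a tip that turns up 7 mm (its top 10 mm above the peg's axis). Pegs are 98 mm apart
- scraper1: Loop scraper, brown handle, 90 g, maybe absent. Origin: the handle's free end; z runs up the tool to its loop, y across the loop. Round handle, 14 mm diameter, 90 mm long; brass collar above it, 38 mm diameter, from z = 90 to 96 mm; steel loop on top to z = 146 mm. At the start it hangs by the loop's peak on a peg, handle straight down, loosely, so that it can swing
- scraper1_collar (a point): Centre of the underside of its collar, axes as the scraper; hangs 48 mm below the peg's axis at the start. Seen from here the loop is 10 mm thick along x, its outer sides flat and parallel at y = +-20 mm from z = 12 to 42 mm (grip across these from above), peak at z = 56 mm, strip 4 mm thick
- scraper2_collar (a point): Centre of the underside of the collar, as scraper1_collar
- scraper3_collar (a point): Centre of the underside of the collar, as scraper1_collar
- scraper2: Loop scraper, blue handle, maybe absent; otherwise the same as scraper1 in size, origin and axes, and hanging in the same way at the start
- scraper3: Loop scraper, green handle, maybe absent; otherwise the same as scraper1 in size, origin and axes, and hanging in the same way at the start
- flint: Dark grey flint, 37 x 43 x 31 mm (x, y, z), on the table at the start. Absent in some runs. Origin: centre of its underside, z up as it lies at the start
- brown_stone: Brown stone, 37 x 46 x 23 mm (x, y, z), on the table at the start. Absent in some runs. Origin: centre of its underside, z up as it lies at the start
- buff_sherd: Buff pottery sherd, 37 x 50 x 14 mm (x, y, z), on the table at the start. Absent in some runs. Origin: centre of its underside, z up as it lies at the start
- loupe: Bystander: small black folding loupe, 32 x 50 x 16 mm, loose. Origin: centre of its underside
- handle_sherd_c: Bystander: curved terracotta handle sherd, 53 x 94 x 31 mm, loose. Origin: centre of its underside

How it is judged:
On the way, in this order (a step that is already met when the one before it is completed fails the run):
1. the dial is turned back to its anticlockwise stop (value of joint dial below 0.1 rad), for 0.2 s.
2. every scraper hangs by its collar in a ring and every find lies in the tray, the dial still at its stop ((distance between scraper1_collar and ring1 below 0.01 m or distance between scraper1_collar and ring2 below 0.01 m or distance between scraper1_collar and ring3 below 0.01 m) and angle between each of scraper1, scraper2, scraper3's own z axis and vertical below 0.15 rad and (distance between scraper2_collar and ring1 below 0.01 m or distance between scraper2_collar and ring2 below 0.01 m or distance between scraper2_collar and ring3 below 0.01 m) and (distance between scraper3_collar and ring1 below 0.01 m or distance between scraper3_collar and ring2 below 0.01 m or distance between scraper3_collar and ring3 below 0.01 m) and x of flint in the frame of tray between -0.057 and 0.057 m and y of flint in the frame of tray between -0.105 and 0.105 m and z of flint in the frame of tray between -0.004 and 0.012 m and x of brown_stone in the frame of tray between -0.057 and 0.057 m and y of brown_stone in the frame of tray between -0.105 and 0.105 m and z of brown_stone in the frame of tray between -0.004 and 0.012 m and x of buff_sherd in the frame of tray between -0.057 and 0.057 m and y of buff_sherd in the frame of tray between -0.105 and 0.105 m and z of buff_sherd in the frame of tray between -0.004 and 0.012 m and value of joint dial below 0.15 rad), for 0.2 s.
3. the dial stands four clicks clockwise from the stop (value of joint dial between 1.5 and 1.7 rad), for 0.3 s.
At the end, for the whole second after the job is handed in: Each scraper present upright (0.15 rad) in a ring, centre of the collar's underside within 10 mm of the ring's top centre; each find present with its origin inside the tray, at most 12 mm above its floor; all at rest; dial at rest at the fourth click (1.5 to 1.7 rad) (all of step 3 and (distance between scraper1_collar and ring1 below 0.01 m or distance between scraper1_collar and ring2 below 0.01 m or distance between scraper1_collar and ring3 below 0.01 m) and angle between each of scraper1, scraper2, scraper3's own z axis and vertical below 0.15 rad and (distance between scraper2_collar and ring1 below 0.01 m or distance between scraper2_collar and ring2 below 0.01 m or distance between scraper2_collar and ring3 below 0.01 m) and (distance between scraper3_collar and ring1 below 0.01 m or distance between scraper3_collar and ring2 below 0.01 m or distance between scraper3_collar and ring3 below 0.01 m) and x of flint in the frame of tray between -0.057 and 0.057 m and y of flint in the frame of tray between -0.105 and 0.105 m and z of flint in the frame of tray between -0.004 and 0.012 m and x of brown_stone in the frame of tray between -0.057 and 0.057 m and y of brown_stone in the frame of tray between -0.105 and 0.105 m and z of brown_stone in the frame of tray between -0.004 and 0.012 m and x of buff_sherd in the frame of tray between -0.057 and 0.057 m and y of buff_sherd in the frame of tray between -0.105 and 0.105 m and z of buff_sherd in the frame of tray between -0.004 and 0.012 m and linear speed of each of scraper1, scraper2, scraper3, flint, brown_stone, buff_sherd below 0.03 m/s and velocity of joint dial between -0.05 and 0.05 rad/s); the robot touches nothing.
It fails at once if the loupe is moved more than 40 mm (distance of loupe from where it was at the start of the episode above 0.04 m).
It fails at once if the curved handle sherd is moved more than 40 mm (distance of handle_sherd_c from where it was at the start of the episode above 0.04 m).
Of scraper1, scraper2, scraper3 only 2 to 3 are there at a start; the rules pass over those that are not, and their reading is None.
Of flint, brown_stone, buff_sherd only 2 to 3 are there at a start; the rules pass over those that are not, and their reading is None.
At some moment in a run one of flint, brown_stone, buff_sherd may be knocked a few centimetres aside while the robot is not near it.
It also fails if it takes over 210 s, if anything falls off the work surface, if the arm or the gripper's body presses on something with over 40 N, if the wrist force passes 120 N, or if a joint passes its speed limit or range.

## Working session

There is one attempt and no reset: what is moved stays moved. The work goes in short steps, Python scripts to look and compute and a shell command to move; the robot and the scene stay as the last step left them, time stands still between calls to the robot, and variables do not carry over. Pictures are saved under pics/ and viewed, at most 14 in all, crops included, and the job is handed in when it is done.

```bash
ls; mkdir -p pics; python3 - <<'E'
from cell import ctrl
import cv2,numpy as np
s=ctrl.sense();print({k:np.round(v,3).tolist() for k,v in s.items()})
for n in("scene","top"):
    p=ctrl.camera(n);cv2.imwrite(f"pics/{n}0.png",p["frame"]);print(n,p["K"],np.round(p["view"],3))
E
```

```text
pics
{'time_s': 0.0, 'qpos': [1.08, 0.159, 1.598, 0.0, 1.386, -0.21], 'qvel': [0.0, 0.0, -0.001, -0.002, -0.001, 0.0], 'effort': [-0.001, -39.6, -33.143, -0.0, 0.008, -0.0], 'position': [0.159, 0.552, 0.23], 'ee_rot': [-0.44, -3.11, 0.003], 'force': [0.302, -0.302, 0.792], 'moment': [0.052, -0.012, 0.022], 'grip_force': 0.0, 'opening': 0.085}
scene [[457.60145392   0.         252.3096607 ]
 [  0.         457.60145392 191.11745363]
 [  0.           0.           1.        ]] [[ 0.575 -0.818  0.004 -0.269]
 [-0.572 -0.405 -0.713  0.414]
 [ 0.585  0.408 -0.701  0.969]
 [ 0.     0.     0.     1.   ]]
top [[396.91403407   0.         251.82781635]
 [  0.         396.91403407 200.14025759]
 [  0.           0.           1.        ]] [[-0.013 -0.999 -0.032  0.082]
 [-0.991  0.017 -0.136  0.528]
 [ 0.137  0.03  -0.99   1.053]
 [ 0.     0.     0.     1.   ]]
```

View pics/scene0.png

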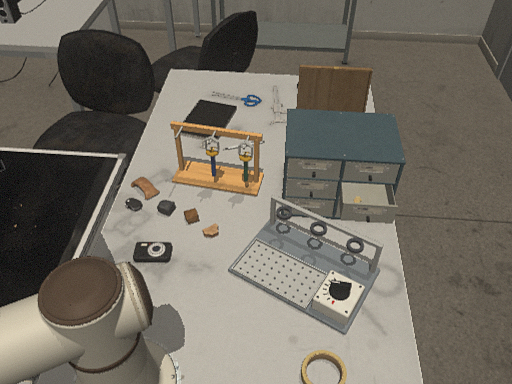

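View pics/top0.png

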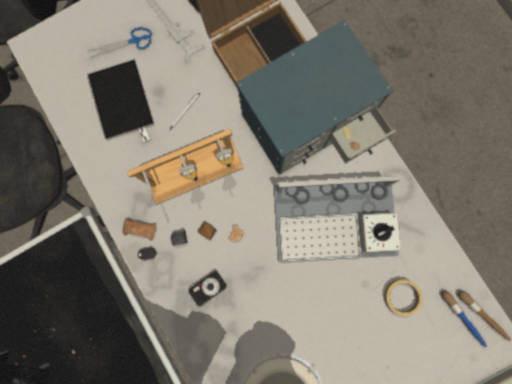

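The scene shows the blue scraper on the middle peg and the green one on the right peg, with the left peg empty. Flint is at top px (179,237), brown stone at (207,230), buff sherd at (236,232), dial at (381,232) and rings at about (300,193), (340,190) and (378,188). An open drawer sits at about (365,135).

```bash
cat > h.py <<'E'
from cell import ctrl
import cv2,numpy as np
from scipy.spatial.transform import Rotation as R
from scipy.optimize import least_squares
def ray(p,uv):
    V=np.array(p["view"]);d=np.linalg.inv(p["K"])@np.array([uv[0],uv[1],1.]);return -V[:3,:3].T@V[:3,3],V[:3,:3].T@d
def atz(p,uv,z):
    o,d=ray(p,uv);return (o+d*(z-o[2])/d[2])
def proj(p,X):
    V=np.array(p["view"]);c=(V[:3,:3]@np.atleast_2d(X).T).T+V[:3,3];q=(np.array(p["K"])@c.T).T;return q[:,:2]/q[:,2:]
def tri(l):
    A=np.zeros((3,3));b=np.zeros(3)
    for p,uv in l:
        o,d=ray(p,uv);d=d/np.linalg.norm(d);M=np.eye(3)-np.outer(d,d);A+=M;b+=M@o
    return np.linalg.solve(A,b)
def tool():
    s=ctrl.sense();return np.array(s["position"]),R.from_rotvec(s["ee_rot"])
def rows(X,yaw=None,tilt=None):
    """shift (cm) and rotvec (deg) in tool axes to TCP X, tool down, tool y axis at world yaw (mod pi)"""
    x,r=tool()
    d=r.inv().apply(np.array(X)-x)*100
    if yaw is None: return np.round(d,2),None
    best=None
    for k in(0,np.pi):
        y=np.array([np.cos(yaw+k),np.sin(yaw+k),0]);z=np.array([0,0,-1.]);T=R.from_matrix(np.c_[np.cross(y,z),y,z])
        v=(r.inv()*T).as_rotvec(degrees=True)
        if best is None or np.linalg.norm(v)<np.linalg.norm(best):best=v
    return np.round(d,2),np.round(best,1)
def st():
    s=ctrl.sense();x,r=tool();y=r.as_matrix()[:,1];print("t",round(s["time_s"],2),"tcp",np.round(x,4),"yaw",round(np.degrees(np.arctan2(y[1],y[0])),1),"zdown",np.round(r.as_matrix()[:,2],3),"F",np.round(s["force"],1),"open",round(s["opening"],4),"gf",round(s["grip_force"],1),"q",np.round(s["qpos"],2))
def crop(p,x0,y0,x1,y1,f,name,pts=()):
    im=p["frame"].copy();im=cv2.resize(im[y0:y1,x0:x1],None,fx=f,fy=f,interpolation=cv2.INTER_CUBIC)
    for u in pts: cv2.circle(im,(int((u[0]-x0+.5)*f),int((u[1]-y0+.5)*f)),3,(0,0,255),1)
    cv2.imwrite(f"pics/{name}.png",im)
E
python3 - <<'E'
from h import *
import pickle
P={n:ctrl.camera(n) for n in("scene","top")}
pickle.dump(P,open("P0.pkl","wb"))
for t in ["scraper1","scraper2","scraper3","flint","brown_stone","buff_sherd","loupe","handle_sherd_c","dial","drier","stand","scraper2_collar","scraper3_collar"]:
    l=[]
    for n in P:
        r=ctrl.silhouettes(t,P[n])
        print(t,n,[(np.round(a["point"]).tolist(),round(a["p"],2),int(a["mask"].sum())) for a in r[:3]],end=" ")
        if r:l.append((P[n],r[0]["point"]))
        if r and t in("flint","brown_stone","buff_sherd","dial") and n=="top":
            m=r[0]["mask"].astype(np.uint8);print(cv2.minAreaRect(np.argwhere(m)[:,::-1].astype(np.float32)),end=" ")
    print(np.round(tri(l),3) if len(l)>1 else "")
a,b=P["top"],P["scene"]
crop(a,120,120,410,275,2.7,"topc");crop(b,165,115,395,330,2.7,"scenec")
E
```

```text
scraper1 scene [([248.0, 157.0], 0.66, 290), ([212.0, 151.0], 0.62, 254)] scraper1 top [([225.0, 152.0], 0.77, 216), ([193.0, 172.0], 0.65, 166)] [0.642 0.14  0.122]
scraper2 scene [([248.0, 157.0], 0.66, 290), ([212.0, 151.0], 0.62, 254)] scraper2 top [([225.0, 152.0], 0.77, 216), ([193.0, 172.0], 0.65, 166)] [0.642 0.14  0.122]
scraper3 scene [([248.0, 157.0], 0.66, 290), ([212.0, 151.0], 0.62, 254)] scraper3 top [([225.0, 152.0], 0.77, 216), ([193.0, 172.0], 0.65, 166)] [0.642 0.14  0.122]
flint scene [([164.0, 209.0], 0.69, 240)] flint top [([336.0, 221.0], 0.57, 9716)] ((338.12921142578125, 218.82614135742188), (81.31905364990234, 128.19122314453125), 86.8201675415039) [ 0.33  -0.028  0.356]
brown_stone scene [([189.0, 215.0], 0.61, 161)] brown_stone top [([336.0, 218.0], 0.71, 9799), ([205.0, 230.0], 0.49, 215)] ((337.97381591796875, 218.52923583984375), (82.26203918457031, 126.47164916992188), 86.8201675415039) [ 0.359 -0.041  0.306]
buff_sherd scene [([212.0, 231.0], 0.54, 170)] buff_sherd top [([233.0, 236.0], 0.68, 138), ([336.0, 215.0], 0.47, 9637)] ((236.09999084472656, 2
[... 459 characters left out ...]
)] ((381.5000305175781, 232.00003051757812), (18.782970428466797, 18.335756301879883), 26.56505012512207) [ 0.44  -0.272  0.063]
drier scene [([313.0, 267.0], 0.71, 10446)] drier top [([337.0, 222.0], 0.78, 9663)] [ 0.474 -0.168  0.022]
stand scene [([219.0, 170.0], 0.9, 3078), ([166.0, 206.0], 0.5, 221)] stand top [([188.0, 166.0], 0.93, 3638)] [0.636 0.252 0.017]
scraper2_collar scene [([214.0, 154.0], 0.65, 199), ([216.0, 174.0], 0.61, 3012), ([247.0, 157.0], 0.32, 143)] scraper2_collar top [([190.0, 171.0], 0.58, 191)] [0.596 0.228 0.123]
scraper3_collar scene [([243.0, 157.0], 0.79, 269)] scraper3_collar top [([225.0, 160.0], 0.74, 190), ([337.0, 220.0], 0.48, 9613)] [0.618 0.139 0.139]
```

View pics/topc.png

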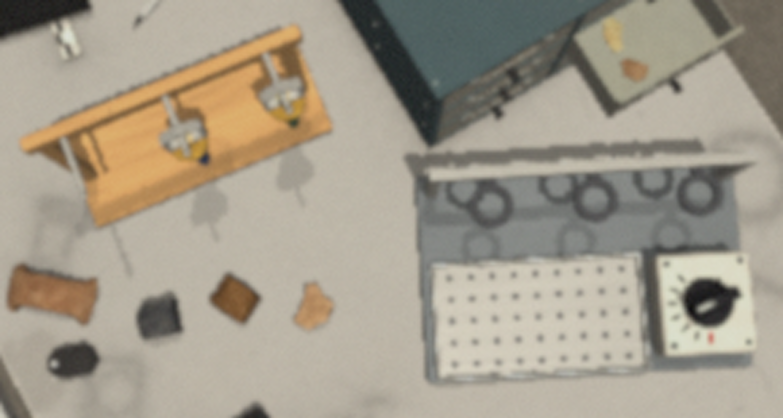

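View pics/scenec.png

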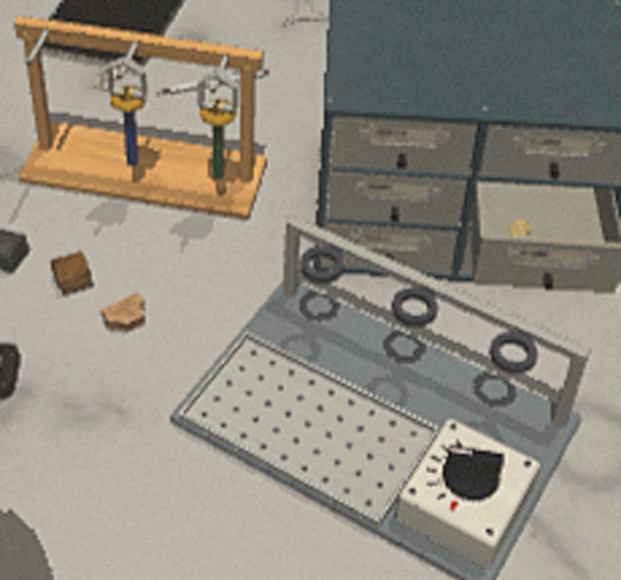

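```bash
python3 - <<'E'
from h import *
import pickle
P=pickle.load(open("P0.pkl","rb"));T,S=P["top"],P["scene"]
t=lambda c:np.array(c)/2.7-.5+[120,120]
s=lambda c:np.array(c)/2.7-.5+[165,115]
for a,b in [((492,205),(322,262)),((596,198),(414,305)),((699,193),(513,352))]:
    print("ring",np.round(tri([(T,t(a)),(S,s(b))]),4),np.round(atz(T,t(a),.113),4),np.round(atz(S,s(b),.113),4))
print("dial",np.round(atz(T,t((708,302)),.075),3))
for n,a in dict(tl=(432,266),tr=(642,254),bl=(436,378),br=(643,366)).items():print("tray",n,np.round(atz(T,t(a),.018),3))
for n,a in dict(l=(22,145),r=(297,30)).items():print("bar end",n,np.round(atz(T,t(a),.192),3))
for n,a in dict(l=(97,226),r=(331,130)).items():print("base front",n,np.round(atz(T,t(a),.012),3))
for n,a,b in [("blue",(186,135),(127,80)),("green",(283,98),(217,92))]:print("loop",n,np.round(tri([(T,t(a)),(S,s(b))]),4))
for n,a,z in [("flint",(160,316),.02),("brown",(236,299),.015),("buff",(314,306),.01)]:print(n,np.round(atz(T,t(a),z),3))
for n,a,z in [("cab",(437,145),.0),("drawer",(612,115),.1)]:print(n,np.round(atz(T,t(a),z),3))
E
```

```text
ring [ 0.5282 -0.0553  0.1145] [ 0.5283 -0.0554  0.113 ] [ 0.5294 -0.0546  0.113 ]
ring [ 0.5331 -0.153   0.1128] [ 0.5333 -0.1532  0.113 ] [ 0.5326 -0.1528  0.113 ]
ring [ 0.5371 -0.2509  0.1101] [ 0.5363 -0.2496  0.113 ] [ 0.5351 -0.2519  0.113 ]
dial [ 0.436 -0.263  0.075]
tray tl [ 0.48  -0.001  0.018]
tray tr [ 0.489 -0.216  0.018]
tray bl [ 0.366 -0.003  0.018]
tray br [ 0.376 -0.211  0.018]
bar end l [0.578 0.367 0.192]
bar end r [0.678 0.121 0.192]
base front l [0.528 0.348 0.012]
base front r [0.626 0.102 0.012]
loop blue [0.5897 0.2265 0.1646]
loop green [0.6223 0.136  0.1693]
flint [0.433 0.279 0.02 ]
brown [0.45  0.201 0.015]
buff [0.441 0.121 0.01 ]
cab [ 0.61 -0.01  0.  ]
drawer [ 0.616 -0.175  0.1  ]
```

```bash
python3 - <<'E'
from h import *
st();print(rows([.40,-.263,.25],np.radians(23.7)))
p=ctrl.camera("wrist");V=np.array(p["view"]);x,r=tool();print("cam in tool",r.inv().apply(-V[:3,:3].T@V[:3,3]-x),"dir",r.inv().apply(V[2,:3]),p["K"][0])
E
```

```text
t 1.5 tcp [0.1593 0.5525 0.2313] yaw 73.9 zdown [-0.  0. -1.] F [ 0.5  0.2 -1.3] open 0.0853 gf 0.0 q [ 1.08  0.16  1.6   0.    1.39 -0.21]
(array([-45.72, -71.68,  -1.87]), array([-0. , -0. , 50.2]))
cam in tool [ 0.07149168 -0.00038848 -0.14231873] dir [-2.82354319e-01  2.33691470e-04  9.59310161e-01] [295.39366516   0.         253.35813087]
```

```bash
python3 -m creep '[-2.2,-3.4,0,0,0,0,0,-4.4,-6.8,0,0,0,0,0,-6.6,-10.2,0,0,0,0,0,-8.8,-13.6,0,0,0,0,0,-11,-17,0,0,0,0,0]'
python3 -m creep '[-2.2,-3.4,0,0,0,0,0,-4.4,-6.8,0,0,0,0,0,-6.6,-10.2,0,0,0,0,0,-8.8,-13.6,0,0,0,0,0,-11,-17,0,0,0,0,0]'
python3 -c "
from h import *
st();print(rows([.40,-.263,.25],np.radians(23.7)))"
```

```text
time_s: 1.97
position: [0.2179, 0.357, 0.2312]
ee_rot: [0.438, 3.111, 0.0]
force: [1.3, -0.6, 0.9]
opening: 0.0854
grip_force: 0.0
time_s: 2.38
position: [0.2765, 0.1633, 0.2315]
ee_rot: [0.438, 3.109, 0.001]
force: [1.4, 0.4, -0.5]
opening: 0.0853
grip_force: 0.0
t 2.38 tcp [0.2765 0.1633 0.2315] yaw 74.0 zdown [ 0.002  0.    -1.   ] F [ 1.4  0.4 -0.5] open 0.0853 gf 0.0 q [ 0.15 -0.6   2.23 -0.    1.51 -1.14]
(array([-23.64, -37.56,  -1.84]), array([ 0.1,  0.1, 50.3]))
```

```bash
python3 -m creep '[-2.2,-3.5,0,0,0,0,0,-4.4,-7,0,0,0,0,0,-6.6,-10.5,-0.4,0,0,0,0,-8.8,-14,-0.8,0,0,0,0,-11,-17.5,-1.2,0,0,0,0]'
python3 -m creep '[-2.2,-3.5,0,0,0,0,0,-4.4,-7,0,0,0,0,0,-6.6,-10.5,0,0,0,0,0,-8.8,-14,0,0,0,0,0,-11,-17.5,-0.5,0,0,0,0]'
python3 -m creep '[-1.6,-2.6,0,0,0,7,0,-1.6,-2.6,0,0,0,14,0,-1.6,-2.6,0,0,0,21,0,-1.6,-2.6,0,0,0,28,0,-1.6,-2.6,0,0,0,35,0]'
python3 -m creep '[0,0,0,0,0,7,0,0,0,0,0,0,15,0]'
python3 -c "
from h import *
st();print(rows([.40,-.263,.25],np.radians(23.7)))
p=ctrl.camera('wrist');cv2.imwrite('pics/w1.png',p['frame'])
for c in [(.436,-.263,.091),(.528,-.055,.118),(.533,-.153,.118),(.537,-.251,.118)]:print(proj(p,c))
"
```

```text
time_s: 2.8
position: [0.3338, -0.0361, 0.2439]
ee_rot: [0.441, 3.109, -0.001]
force: [1.3, 0.7, 0.4]
opening: 0.0853
grip_force: 0.0
time_s: 3.22
position: [0.3906, -0.2344, 0.2474]
ee_rot: [-0.441, -3.109, -0.002]
force: [0.6, 0.4, 0.9]
opening: 0.0854
grip_force: 0.0
time_s: 3.63
position: [0.399, -0.2621, 0.2482]
ee_rot: [-1.364, -2.83, -0.0]
force: [0.5, 0.6, -0.2]
opening: 0.0854
grip_force: 0.0
time_s: 3.8
position: [0.3991, -0.2619, 0.2484]
ee_rot: [1.702, 2.641, -0.0]
force: [0.2, -0.8, -1.2]
opening: 0.0855
grip_force: 0.0
t 3.8 tcp [ 0.3991 -0.2619  0.2484] yaw 24.4 zdown [ 0. -0. -1.] F [ 0.2 -0.8 -1.2] open 0.0855 gf 0.0 q [-0.83 -0.11  1.84  0.    1.42 -1.26]
(array([-0.14,  0.04, -0.16]), array([0. , 0. , 0.7]))
[[284.74420125 191.5095102 ]]
[[499.47871981  24.45894611]]
[[436.48672881 136.57300942]]
[[383.64024543 228.71691478]]
```

View pics/w1.png

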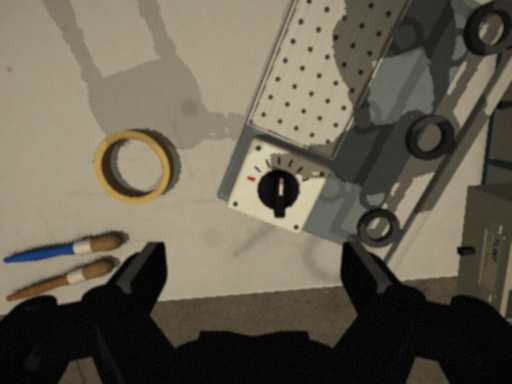

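The wrist view shows the dial bar upright in the image at about (280,193), its white line at the upper end with the red mark to the left, so θ≈1.2. Ring centres are at about (379,228), (430,138) and (490,30).

```bash
python3 - <<'E'
from h import *
p=ctrl.camera("wrist")
r=ctrl.silhouettes("dial",p);print([(a["point"],a["p"],a["mask"].sum()) for a in r[:2]])
g=cv2.cvtColor(p["frame"],cv2.COLOR_BGR2GRAY)
m=(g[150:232,245:315]<60).astype(np.uint8);n,l,s,c=cv2.connectedComponentsWithStats(m)
i=1+np.argmax(s[1:,4]);print(s[i],c[i]+[245,150]);print("\n".join("".join("#" if v else "." for v in r) for r in (l==i)[::2,::1]))
for uv,z in [((280,193),.091),((278,188),.063),(c[i]+[245,150],.075)]:print(atz(p,uv,z))
for uv in [(490,30),(430,138),(379,228)]:print(atz(p,uv,.118))
E
```

```text
[([279.8, 191.7], 0.93, np.int64(1452))]
[  13   19   41   48 1270] [277.95669291 190.30629921]
......................................................................
......................................................................
......................................................................
......................................................................
......................................................................
......................................................................
......................................................................
......................................................................
......................................................................
......................................................................
..........................##############..............................
........................#####################.........................
.....................###########################......................
...................##############################.....................
..........
[... 1434 characters left out ...]
..............................................
......................................................................
......................................................................
......................................................................
......................................................................
......................................................................
......................................................................
[ 0.43214022 -0.26672137  0.091     ]
[ 0.43325486 -0.26877504  0.063     ]
[ 0.43203726 -0.26856291  0.075     ]
[ 0.52455721 -0.0622529   0.118     ]
[ 0.52895007 -0.15722889  0.118     ]
[ 0.53244887 -0.25297782  0.118     ]
```

```bash
python3 -c "
from h import *
print(rows([.434,-.2665,.068],np.radians(23.9)))"
```

```text
(array([-1.89,  2.97, 18.04]), array([0., 0., 1.]))
```

```bash
python3 -m creep '[-1.9,3,2,0,0,0.5,0,-1.9,3,6,0,0,0.5,0,-1.9,3,10,0,0,0.5,0.3,-1.9,3,14,0,0,0.5,0.3,-1.9,3,16,0,0,0.5,0.3]'
python3 -c "
from h import *
st();print(rows([.434,-.2665,.068],np.radians(23.9)))
p=ctrl.camera('wrist');crop(p,130,130,400,330,2.8,'w2')
"
```

```text
time_s: 4.37
position: [0.432, -0.2641, 0.0833]
ee_rot: [-1.696, -2.636, -0.002]
force: [0.5, -0.1, -1.2]
opening: 0.0599
grip_force: 0.0
t 4.37 tcp [ 0.432  -0.2641  0.0833] yaw 24.5 zdown [-0.005  0.005 -1.   ] F [ 0.5 -0.1 -1.2] open 0.0599 gf 0.0 q [-0.79  0.16  1.91 -0.    1.08 -1.22]
(array([-0.31,  0.09,  1.53]), array([-0.1, -0.4,  0.6]))
```

View pics/w2.png

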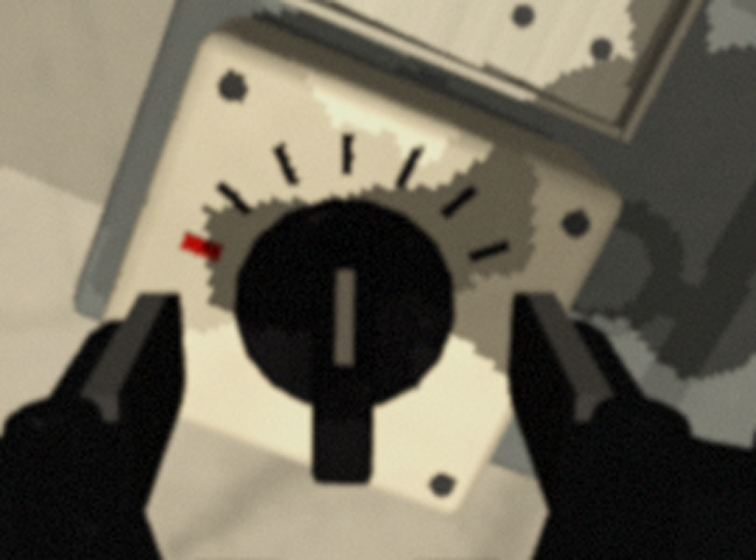

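White line points at tick 3 from the red mark (θ=1.2), and the bar at x≈343 is centred between the fingers. Lower, grip and turn.

```bash
python3 -m creep '[-0.2,0.1,0.8,0,0,0.3,0.3,-0.2,0.1,1.5,0,0,0.3,0.3,-0.2,0.1,1.5,0,0,0.3,0.6,-0.2,0.1,1.5,0,0,0.3,1,-0.2,0.1,1.5,0,0,0.3,1]' 40
python3 -m creep '[0,0,0,0,0,0,1,0,0,0,0,0,0,1,0,0,0,0,0,0,1]' 40
python3 -c "
from h import *
st()"
```

```text
time_s: 4.83
position: [0.4369, -0.2689, 0.0749]
ee_rot: [1.71, 2.632, -0.001]
force: [-0.1, 0.4, 1.2]
opening: 0.0238
grip_force: 0.0
time_s: 5.08
position: [0.4345, -0.2699, 0.075]
ee_rot: [-1.71, -2.634, 0.008]
force: [-12.5, -3.8, 8.7]
opening: 0.0108
grip_force: 42.0
t 5.08 tcp [ 0.4345 -0.2699  0.075 ] yaw 24.0 zdown [-0.004 -0.003 -1.   ] F [-12.5  -3.8   8.7] open 0.0108 gf 42.0 q [-0.79  0.18  1.9  -0.01  1.06 -1.21]
```

```bash
python3 -m creep '[0,0,0,0,0,-7,1,0,0,0,0,0,-14,1,0,0,0,0,0,-21,1,0,0,0,0,0,-28,1,0,0,0,0,0,-35,1]'
python3 -m creep '[0,0,0,0,0,-7,1,0,0,0,0,0,-14,1,0,0,0,0,0,-21,1,0,0,0,0,0,-28,1,0,0,0,0,0,-34,1]'
python3 -m creep '[0,0,0,0,0,-1,1,0,0,0,0,0,-1,1]'
python3 -c "
from h import *
st();print(ctrl.sense()['moment'])"
```

```text
time_s: 5.5
position: [0.4325, -0.269, 0.0751]
ee_rot: [-0.831, -3.021, 0.004]
force: [-22.6, 1.8, 19.1]
opening: 0.0105
grip_force: 75.4
time_s: 5.92
position: [0.433, -0.2712, 0.075]
ee_rot: [0.093, -3.133, 0.009]
force: [-18.9, -9.6, 9.5]
opening: 0.0104
grip_force: 63.7
time_s: 6.08
position: [0.433, -0.2712, 0.075]
ee_rot: [0.11, -3.133, 0.008]
force: [-18.7, -7.9, 10.3]
opening: 0.0102
grip_force: 63.9
t 6.08 tcp [ 0.433  -0.2712  0.075 ] yaw 94.0 zdown [-0.007 -0.005 -1.   ] F [-18.7  -7.9  10.3] open 0.0102 gf 63.9 q [-0.79  0.18  1.9  -0.01  1.06 -2.43]
[-1.45386794  2.91491887 -0.48992431]
```

```bash
python3 -m creep '[0,0,0,0,0,0,0.5,0,0,0,0,0,0,0.4,0,0,0,0,0,0,0.3,0,0,-4,0,0,0,0.3,0,0,-8,0,0,0,0.3]' 40
python3 -m creep '[0,0,-4,0,0,0,0,0,0,-8,0,0,0,0,0,0,-8,0,0,0,0]'
python3 -c "
from h import *
st()
p=ctrl.camera('wrist');cv2.imwrite('pics/w3.png',p['frame'])
"
```

```text
time_s: 6.5
position: [0.4345, -0.2659, 0.1518]
ee_rot: [0.109, -3.135, -0.008]
force: [1.7, -1.5, 1.0]
opening: 0.0597
grip_force: 0.0
time_s: 6.75
position: [0.4398, -0.271, 0.2432]
ee_rot: [-0.109, 3.128, -0.019]
force: [0.6, -0.1, 0.4]
opening: 0.0854
grip_force: 0.0
t 6.75 tcp [ 0.4398 -0.271   0.2432] yaw 94.0 zdown [ 0.012 -0.012 -1.   ] F [ 0.6 -0.1  0.4] open 0.0854 gf 0.0 q [-0.79 -0.02  1.76  0.    1.38 -2.43]
```

View pics/w3.png

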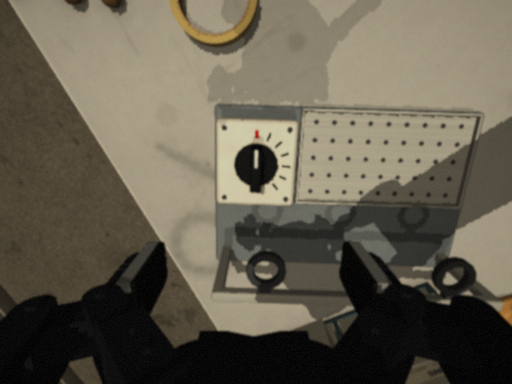

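The white line now points at the red mark, so the dial is at its stop. Ring 3 is at (266,270) and ring 1 at (455,276).

```bash
python3 - <<'E'
from h import *
p=ctrl.camera("wrist")
g=cv2.cvtColor(p["frame"],cv2.COLOR_BGR2GRAY)
for n,(a,b) in dict(r3=(266,270),r1=(455,276)).items():
    m=(g[b-28:b+28,a-28:a+28]<45).astype(np.uint8);q,l,s,c=cv2.connectedComponentsWithStats(m);i=1+np.argmax(s[1:,4])
    cn,_=cv2.findContours((l==i).astype(np.uint8),cv2.RETR_CCOMP,cv2.CHAIN_APPROX_NONE)
    for k in cn:
        if len(k)>30:
            e=cv2.fitEllipse(k);print(n,np.round(e[0],1)+[a-28,b-28],np.round(e[1],1),np.round(atz(p,np.array(e[0])+[a-28,b-28],.118),4))
print(atz(p,(257,163),.07), atz(p,(256,152),.091),atz(p,(256,190),.085))
t=ctrl.camera("top");
for z in (.118,):
  for X in [(.5325,-.253,z),(.529,-.157,z),(.5245,-.062,z),(.537,-.251,z),(.533,-.153,z)]:print(X,proj(t,X))
crop(t,270,165,410,265,5.6,"top2",[proj(t,X)[0] for X in [(.5325,-.253,.118),(.529,-.157,.118),(.5245,-.062,.118)]])
E
```

```text
r3 [265.4 274.1] [32.8 41. ] [ 0.5315 -0.2526  0.118 ]
r1 [453.1 284.6] [45.5 53.4] [ 0.5294 -0.0606  0.118 ]
r1 [452.5 279.5] [15.8 26.2] [ 0.5236 -0.0627  0.118 ]
[ 0.42755348 -0.26865226  0.07      ] [ 0.41250449 -0.27082259  0.091     ] [ 0.45320022 -0.26785985  0.085     ]
(0.5325, -0.253, 0.118) [[380.38785119 192.12563396]]
(0.529, -0.157, 0.118) [[342.18534582 194.16989579]]
(0.5245, -0.062, 0.118) [[304.56962904 196.58774   ]]
(0.537, -0.251, 0.118) [[379.48670694 190.38015029]]
(0.533, -0.153, 0.118) [[340.52593446 192.63630719]]
```

View pics/top2.png

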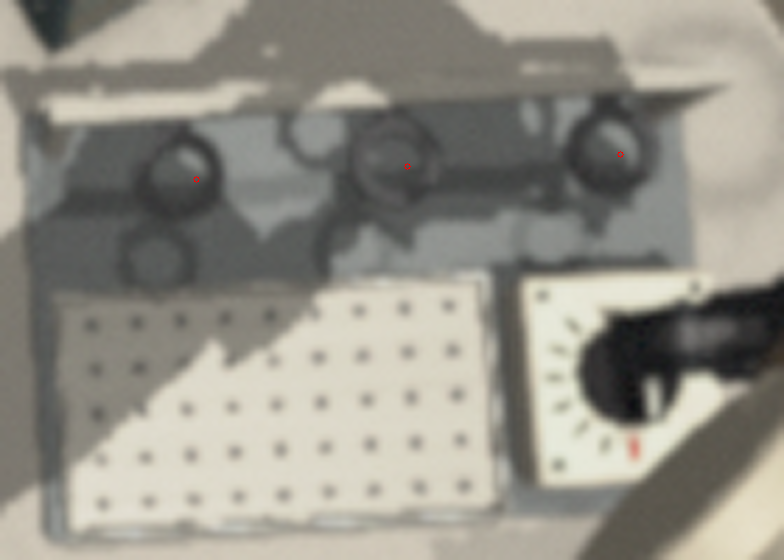

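```bash
python3 -c "
from h import *
st();print(rows([.49,.19,.27],np.radians(112)))"
```

```text
t 6.9 tcp [ 0.4363 -0.2678  0.2335] yaw 94.0 zdown [ 0.001 -0.001 -1.   ] F [ 0.4 -0.2 -0.5] open 0.0854 gf 0.0 q [-0.79 -0.01  1.77  0.    1.38 -2.43]
(array([-8.54, 45.29, -3.66]), array([ -0.,   0., -18.]))
```

```bash
python3 -m creep '[-0.8,4,-1,0,0,0,0,-1.5,8,-2,0,0,0,0,-2.2,12,-3,0,0,0,0,-2.9,16,-3.6,0,0,0,0,-3.6,20,-3.6,0,0,0,0]'
python3 -m creep '[-0.8,4,0,0,0,0,0,-1.5,8,0,0,0,0,0,-2.2,12,0,0,0,0,0,-2.9,16,0,0,0,0,0,-3.6,20,0,0,0,0,0]'
python3 -m creep '[-0.7,3,0,0,0,-6,0,-1.3,5.3,0,0,0,-12,0,-1.3,5.3,0,0,0,-18,0,-1.3,5.3,0,0,0,-18,0]'
python3 - <<'E'
from h import *
import pickle
st();p=ctrl.camera('wrist');cv2.imwrite('pics/w4.png',p['frame']);pickle.dump(p,open("w4.pkl","wb"))
for t in("scraper2","scraper2_collar","flint","brown_stone","buff_sherd"):
    print(t,[(np.round(a["point"]).tolist(),round(a["p"],2)) for a in ctrl.recognise(t,p)[:3]])
print(proj(p,[(.589,.228,.185),(.626,.137,.185),(.589,.228,.137),(.626,.137,.137)]))
E
```

```text
time_s: 7.32
position: [0.4578, -0.0639, 0.2688]
ee_rot: [0.108, -3.139, -0.001]
force: [1.4, -0.0, 0.1]
opening: 0.0851
grip_force: 0.0
time_s: 7.73
position: [0.4789, 0.1383, 0.267]
ee_rot: [0.109, -3.136, -0.0]
force: [0.8, -2.1, 0.2]
opening: 0.0852
grip_force: 0.0
time_s: 8.07
position: [0.4883, 0.1911, 0.2667]
ee_rot: [0.606, -3.078, -0.0]
force: [0.3, 0.1, -0.0]
opening: 0.0851
grip_force: 0.0
t 8.07 tcp [0.4883 0.1911 0.2667] yaw 112.3 zdown [-0.005 -0.001 -1.   ] F [ 0.3  0.1 -0. ] open 0.0851 gf 0.0 q [ 0.14  0.01  1.69  0.    1.45 -1.82]
scraper2 [([165.0, 286.0], 0.95), ([248.0, 288.0], 0.56)]
scraper2_collar [([251.0, 283.0], 0.95)]
flint [([335.0, 147.0], 0.89), ([217.0, 102.0], 0.73)]
brown_stone [([273.0, 136.0], 0.92)]
buff_sherd [([219.0, 101.0], 0.97)]
[[249.21419243 313.41181923]
 [139.65728018 313.26517599]
 [249.76351259 282.75998864]
 [156.44995673 282.61459255]]
```

View pics/w4.png

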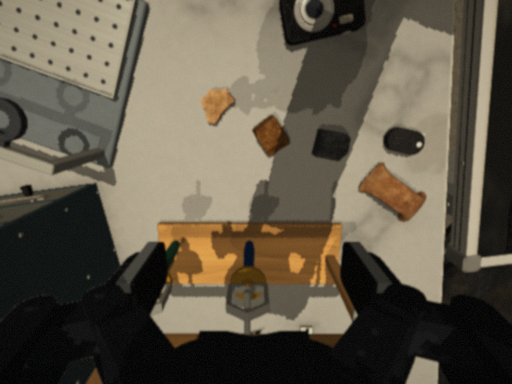

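The wrist view shows the blue scraper's collar at (251,283) and loop peak at (246,318), matching prediction. Buff sherd is at (219,102), brown stone at (272,136), flint at (331,143), and the loupe and handle sherd are to the right.

```bash
python3 - <<'E'
from h import *
p=ctrl.camera("wrist")
for t,z in (("flint",.03),("brown_stone",.022),("buff_sherd",.013)):
    a=ctrl.silhouettes(t,p)[0];m=a["mask"];q=np.argwhere(m)[:,::-1]
    W=np.array([atz(p,u,z*.7)[:2] for u in q],np.float32)*1000
    print(t,a["p"],np.round(atz(p,a["point"],z*.6),4),cv2.minAreaRect(W))
print(rows([.589,.228,.267],np.radians(112)))
E
```

```text
flint 0.84 [0.4284 0.2763 0.018 ] ((429.1116027832031, 277.0973205566406), (36.947391510009766, 47.295616149902344), 11.259941101074219)
brown_stone 0.58 [0.4489 0.203  0.0132] ((448.8099060058594, 199.47987365722656), (46.25541687011719, 37.64441680908203), 57.77935028076172)
buff_sherd 0.89 [0.4335 0.1161 0.0078] ((438.6300964355469, 116.58402252197266), (34.269126892089844, 48.760841369628906), 72.6559066772461)
(array([-10.65,  -0.13,   0.24]), array([-0. ,  0. , -0.1]))
```

```bash
python3 -m creep '[-3.5,0,0,0,0,0,0,-7,-0.1,0,0,0,0,0,-10.6,-0.1,0,0,0,0,0,-10.6,-0.1,1,0,0,0,0,-10.6,-0.1,2,0,0,0,0]'
python3 -m creep '[0,0,0,0,0,0,0]'
python3 -c "
from h import *
st();print(rows([.589,.228,.146],np.radians(112)))
p=ctrl.camera('scene');print(proj(p,[tool()[0],(.589,.228,.185)]))
w=ctrl.camera('wrist');cv2.imwrite('pics/a.png',np.hstack([cv2.resize(p['frame'][90:220,160:290],(390,390)),cv2.resize(w['frame'][200:384,150:350],(400,390))]))"
```

```text
time_s: 8.98
position: [0.5894, 0.2286, 0.248]
ee_rot: [0.597, -3.084, 0.0]
force: [-0.4, -0.1, -0.2]
opening: 0.0855
grip_force: 0.0
time_s: 9.07
position: [0.5865, 0.228, 0.246]
ee_rot: [0.597, -3.079, 0.0]
force: [-0.5, -1.4, -0.0]
opening: 0.0854
grip_force: 0.0
t 9.07 tcp [0.5865 0.228  0.246 ] yaw 111.9 zdown [-0.006 -0.001 -1.   ] F [-0.5 -1.4 -0. ] open 0.0854 gf 0.0 q [ 0.18  0.29  1.41 -0.    1.44 -1.77]
(array([-0.28, -0.1 , 10.  ]), array([ 0.1, -0.3, -0.1]))
[[208.86427441 120.265948  ]
 [210.81256744 138.28485868]]
```

View pics/a.png

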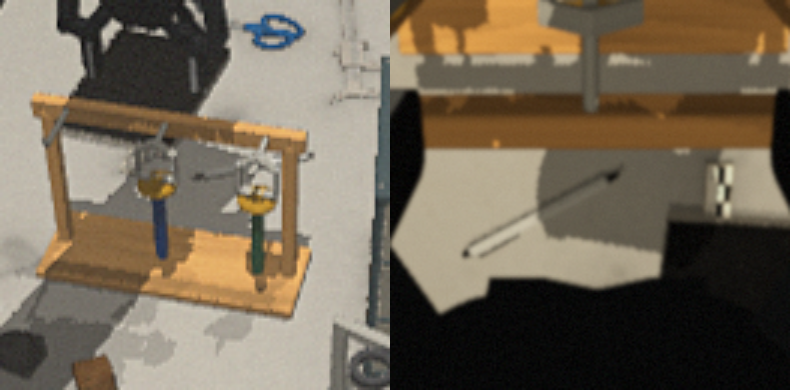

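The wrist crop shows the middle peg centred (col ≈250) between the fingers. Descend.

```bash
python3 -m creep '[-0.2,-0.1,3,0,-0.2,0,0,-0.2,-0.1,6,0,-0.2,0,0,-0.2,-0.1,8,0,-0.2,0,0,-0.2,-0.1,10,0,-0.2,0,0,-0.2,-0.1,10,0,-0.2,0,0]' 30
python3 -m creep '[0,0,0,0,0,0,0.3,0,0,0,0,0,0,0.5,0,0,0,0,0,0,0.7,0,0,0,0,0,0,0.7,0,0,0,0,0,0,0.7]' 30
python3 -c "
from h import *
st()"
```

```text
time_s: 9.58
position: [0.5872, 0.2275, 0.1457]
ee_rot: [0.597, -3.081, -0.001]
force: [-0.6, 0.0, -1.0]
opening: 0.0853
grip_force: 0.0
time_s: 10.0
position: [0.5922, 0.2281, 0.1517]
ee_rot: [-0.596, 3.076, -0.001]
force: [1.3, -1.8, 4.1]
opening: 0.0395
grip_force: 31.0
t 10.0 tcp [0.5922 0.2281 0.1517] yaw 111.9 zdown [ 0.008  0.001 -1.   ] F [ 1.3 -1.8  4.1] open 0.0395 gf 31.0 q [ 0.18  0.37  1.5  -0.    1.26 -1.78]
```

```bash
python3 -m creep '[0,0,-0.7,0,0,0,0.75,0,0,-1.4,0,0,0,0.75,0,0,-2,0,0,0,0.75,0,0,-2,0,0,0,0.75]' 50
python3 -c "
from h import *
st()"
python3 -m creep '[2,0,-2,0,0,0,0.75,4,0,-4,0,0,0,0.75,6.5,0,-6,0,0,0,0.75,9,0,-8,0,0,0,0.75,11,0,-9,0,0,0,0.75]'
python3 -m creep '[0,0,0,0,0,0,0.75,0,0,0,0,0,0,0.75]'
python3 -c "
from h import *
st();print(rows([.49,-.155,.245],np.radians(92.5)))
p=ctrl.camera('scene');w=ctrl.camera('wrist');cv2.imwrite('pics/b.png',np.hstack([cv2.resize(p['frame'][70:280,100:310],(400,400)),cv2.resize(w['frame'][184:384,150:350],(400,400))]))"
```

```text
time_s: 10.33
position: [0.5912, 0.2287, 0.1712]
ee_rot: [-0.597, 3.078, 0.001]
force: [0.1, 0.3, -0.4]
opening: 0.0393
grip_force: 50.2
t 10.33 tcp [0.5912 0.2287 0.1712] yaw 112.0 zdown [ 0.006  0.002 -1.   ] F [ 0.1  0.3 -0.4] open 0.0393 gf 50.2 q [ 0.18  0.35  1.49  0.    1.3  -1.78]
time_s: 10.75
position: [0.487, 0.1868, 0.2603]
ee_rot: [-0.598, 3.08, 0.001]
force: [0.3, -0.1, -0.6]
opening: 0.032
grip_force: 55.5
time_s: 10.92
position: [0.4881, 0.1871, 0.2598]
ee_rot: [-0.597, 3.079, 0.001]
force: [-0.3, -0.1, -1.3]
opening: 0.028
grip_force: 52.5
t 10.92 tcp [0.4881 0.1871 0.2598] yaw 111.9 zdown [ 0.005  0.002 -1.   ] F [-0.3 -0.1 -1.3] open 0.028 gf 52.5 q [ 0.13 -0.    1.71  0.    1.43 -1.82]
(array([ 12.62, -31.8 ,   1.42]), array([ 0. ,  0.3, 19.4]))
```

View pics/b.png

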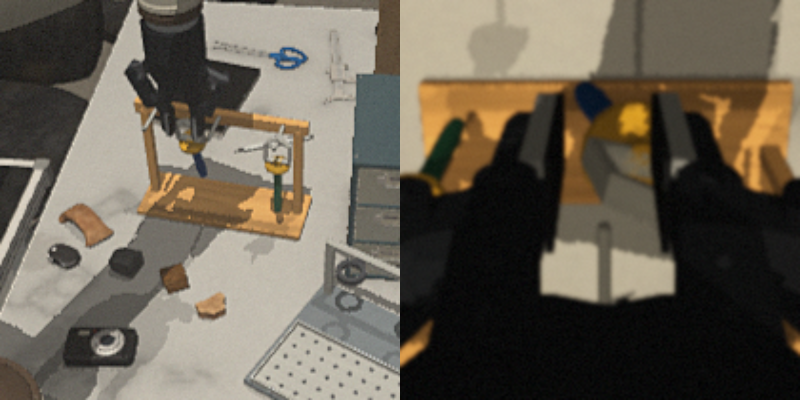

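The scraper is held but skewed: the handle leans to image left in the wrist view, and the opening has shrunk to 28 mm. I'll check that the grip is stable and measure the handle axis from blue pixels.

```bash
python3 -m creep '[0,0,0,0,0,0,0.75,0,0,0,0,0,0,0.75,0,0,0,0,0,0,0.75]'
cat > ax.py <<'E'
from h import *
import sys
COL={"blue":((100,90,20),(125,255,255)),"green":((55,60,15),(95,255,200))}
def axis(col):
    L=[];out={}
    for n in("scene","wrist","top"):
        p=ctrl.camera(n);h=cv2.cvtColor(p["frame"],cv2.COLOR_BGR2HSV)
        m=cv2.inRange(h,*COL[col]);x=proj(p,tool()[0]-[0,0,.06])[0]
        q,l,s,c=cv2.connectedComponentsWithStats(m)
        d=[(s[i,4]>12)*1.0/(1+np.hypot(*(c[i]-x))) for i in range(1,q)]
        if not d: print(n,"none");continue
        i=1+int(np.argmax(d));pts=np.argwhere(l==i)[:,::-1].astype(float);mu=pts.mean(0);v=np.linalg.svd(pts-mu,full_matrices=False)[2][0]
        t=(pts-mu)@v;e=[mu+v*t.min(),mu+v*t.max()];print(n,"tcp px",np.round(x),"n",s[i,4],"ends",np.round(e,1).tolist())
        out[n]=(p,e);o,d1=ray(p,e[0]);_,d2=ray(p,e[1]);nn=np.cross(d1,d2);L.append((o,nn/np.linalg.norm(nn),s[i,4],n))
    return out,L
if __name__=="__main__":
    st();o,L=axis(sys.argv[1])
    x,r=tool()
    for i in range(len(L)):
        for j in range(i):
            u=np.cross(L[i][1],L[j][1]);u/=np.linalg.norm(u);u*=-np.sign(u[2])
            A=np.array([L[i][1],L[j][1],[0,0,1]]);pt=lambda z:np.linalg.solve(A,[L[i][1]@L[i][0],L[j][1]@L[j][0],z])
            print(L[i][3],L[j][3],"axis world",np.round(u,3),"tool",np.round(r.inv().apply(u),3),"tiltdeg",np.degrees(np.arccos(-u[2])).round(1),"at tcpz-.05",np.round(pt(x[2]-.05),4),"tcpz-.09",np.round(pt(x[2]-.09),4))
E
python3 ax.py blue
```

```text
time_s: 11.27
position: [0.4883, 0.1872, 0.2583]
ee_rot: [-0.598, 3.082, 0.001]
force: [-0.4, -0.3, -0.3]
opening: 0.0213
grip_force: 0.0
t 11.27 tcp [0.4883 0.1872 0.2583] yaw 112.0 zdown [ 0.002  0.001 -1.   ] F [-0.4 -0.3 -0.3] open 0.0213 gf 0.0 q [ 0.13  0.    1.71  0.    1.43 -1.82]
scene tcp px [198. 159.] n 105 ends [[180.7, 202.8], [209.2, 211.4]]
wrist tcp px [254. 208.] n 538 ends [[239.9, 158.3], [305.1, 160.9]]
top tcp px [202. 209.] n 36 ends [[217.1, 214.3], [206.8, 218.5]]
wrist scene axis world [ 0.359 -0.919 -0.165] tool [ 0.011 -0.986  0.165] tiltdeg 80.5 at tcpz-.05 [0.0525 1.296  0.2086] tcpz-.09 [0.1396 1.0734 0.1686]
top scene axis world [ 0.382 -0.903 -0.197] tool [-0.016 -0.98   0.197] tiltdeg 78.6 at tcpz-.05 [0.0947 1.1197 0.2086] tcpz-.09 [0.1724 0.9363 0.1686]
top wrist axis world [ 0.367 -0.71  -0.601] tool [-0.073 -0.796  0.601] tiltdeg 53.0 at tcpz-.05 [0.3336 0.5081 0.2086] tcpz-.09 [0.3581 0.4609 0.1686]
```

```bash
python3 -m creep '[4,0,-3,0,0,0,0.3,7,0,-4,0,0,0,0,7,0,-4,0,0,0,0,7,0,-4,0,0,0,0]'
python3 -c "
from h import *
import pickle
st()
p=ctrl.camera('scene');w=ctrl.camera('wrist');pickle.dump((p,w),open('drop.pkl','wb'));cv2.imwrite('pics/c.png',np.hstack([cv2.resize(p['frame'][110:260,110:260],(400,400)),cv2.resize(w['frame'][60:260,150:350],(400,400))]))"
```

```text
time_s: 11.75
position: [0.4231, 0.1607, 0.3003]
ee_rot: [-0.596, 3.077, 0.0]
force: [-0.5, 0.3, -0.6]
opening: 0.0688
grip_force: 0.0
t 11.75 tcp [0.4231 0.1607 0.3003] yaw 111.9 zdown [ 0.007  0.002 -1.   ] F [-0.5  0.3 -0.6] open 0.0688 gf 0.0 q [ 0.09 -0.22  1.83  0.    1.52 -1.86]
```

View pics/c.png

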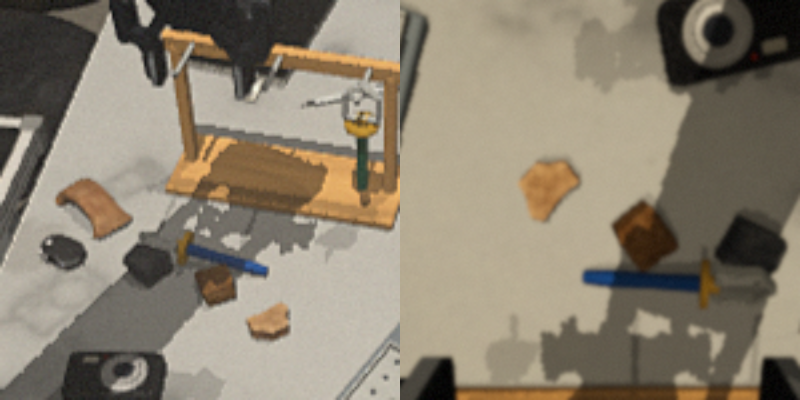

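The dropped blue scraper lies on the table between the brown stone and the stand. Its handle end is at wrist px (242,198), its collar at (303,202) and its loop beside the flint. My plan is to grip the handle with a tilted tool, swing it upright and insert it from the front. First I'll triangulate it and fit the arm kinematics for reach.

```bash
python3 - <<'E'
from h import *
import pickle
p,w=pickle.load(open("drop.pkl","rb"))
he=tri([(w,(242.5,198.5)),(p,(210,211))]);co=tri([(w,(303.2,202.5)),(p,(179,204))])
print("end",he,"collar",co,"len",np.linalg.norm(he-co))
print("end z=.010",atz(w,(242.5,198.5),.010),"collar z=.019",atz(w,(303.2,202.5),.019),"loop end",atz(w,(336,202),.02))
D=[((.158,1.597,1.386),.5745,.2305),((-.60,2.23,1.51),.321,.2315),((-.11,1.84,1.42),.4774,.2484),((.16,1.91,1.08),.506,.0833),((.29,1.41,1.44),.629,.246),((.37,1.5,1.26),.6346,.1517),((-.22,1.83,1.52),.4526,.3003)]
def fk(v,q):
    a,L1,L2,h,f=v;A=q[0];B=q[0]+q[1]+f
    return a+L1*np.sin(A)+L2*np.sin(B),h+L1*np.cos(A)+L2*np.cos(B)
s=least_squares(lambda v:np.ravel([np.subtract(fk(v,q),(r,z)) for q,r,z in D]),[0,.45,.45,.1,-.3]);print(s.x,np.abs(s.fun).max())
E
```

```text
end [0.49418109 0.16976386 0.0062819 ] collar [0.46350546 0.25976607 0.00805521] len 0.09510276434390183
end z=.010 [0.4920594  0.17002847 0.01      ] collar z=.019 [0.46090063 0.25646735 0.019     ] loop end [0.44149106 0.30158227 0.02      ]
[0.01805989 0.37365029 0.51967315 0.00753908 0.10093912] 0.003138506733085078
```

```bash
cat > finds.py <<'E'
from h import *
def finds(names,cam="wrist"):
    p=ctrl.camera(cam);o={}
    for t,z in names:
        l=ctrl.silhouettes(t,p)
        if not l:print(t,"none");continue
        a=l[0];q=np.argwhere(a["mask"])[:,::-1]
        W=np.array([atz(p,u,z*.6)[:2] for u in q],np.float32)*1000;r=cv2.minAreaRect(W)
        print(t,round(a["p"],2),"px",np.round(a["point"]),"c",np.round(r[0],1),"size",np.round(r[1],1),"ang",round(r[2],1),"corners",np.round(cv2.boxPoints(r)).tolist())
    return p
E
python3 - <<'E'
from finds import *
st()
p=finds((("flint",.03),("brown_stone",.022),("buff_sherd",.013)))
m=cv2.inRange(cv2.cvtColor(p["frame"],cv2.COLOR_BGR2HSV),(100,90,20),(125,255,255));m[:,:200]=0;m[250:]=0
q=np.argwhere(m)[:,::-1];W=np.array([atz(p,u,.013)[:2] for u in q],np.float32)*1000;print(cv2.minAreaRect(W),cv2.boxPoints(cv2.minAreaRect(W)).round().tolist())
print(rows([.44,.187,.10],np.radians(147.8)))
E
```

```text
t 11.85 tcp [0.4233 0.1609 0.2984] yaw 111.9 zdown [ 0.003  0.001 -1.   ] F [ 0.4 -0.2 -0.3] open 0.0823 gf 0.0 q [ 0.09 -0.21  1.83  0.    1.52 -1.86]
flint 0.75 px [326. 185.] c [423.7 276.6] size [48.4 37. ] ang 85.9 corners [[404.0, 254.0], [440.0, 251.0], [444.0, 299.0], [407.0, 302.0]]
brown_stone 0.95 px [273. 179.] c [445.  198.3] size [46.4 36.5] ang 56.2 corners [[417.0, 189.0], [447.0, 169.0], [473.0, 207.0], [443.0, 228.0]]
buff_sherd 0.76 px [227. 150.] c [438.8 117.9] size [34.1 48.9] ang 66.6 corners [[410.0, 112.0], [455.0, 93.0], [468.0, 124.0], [423.0, 143.0]]
((477.0924987792969, 209.77993774414062), (11.801250457763672, 86.1608657836914), 18.599842071533203) [[458.0, 249.0], [485.0, 167.0], [496.0, 171.0], [469.0, 252.0]]
(array([-2.49,  1.78, 19.78]), array([  0. ,   0.1, -35.8]))
```

```bash
python3 -m creep '[-0.5,0.3,4,0,0,-7,0.44,-1,0.7,8,0,0,-14,0.44,-1.5,1,12,0,0,-21,0.44,-2,1.4,15,0,0,-28,0.44,-2.5,1.8,18,0,0,-35,0.44]' 30
python3 -m creep '[0,0,0,0,0,-1,0.44,0,0,0,0,0,-1,0.44]'
python3 -c "
from h import *
st();print(rows([.437,.1858,.006],np.radians(146.5)))"
```

```text
time_s: 12.47
position: [0.4394, 0.1873, 0.116]
ee_rot: [-1.506, 2.756, 0.001]
force: [-0.2, 0.0, 0.2]
opening: 0.048
grip_force: 0.0
time_s: 12.63
position: [0.4387, 0.1871, 0.1171]
ee_rot: [1.52, -2.748, -0.002]
force: [-0.1, -0.2, 0.4]
opening: 0.0478
grip_force: 0.0
t 12.63 tcp [0.4387 0.1871 0.1171] yaw 147.9 zdown [-0.002  0.    -1.   ] F [-0.1 -0.2  0.4] open 0.0478 gf 0.0 q [ 0.15  0.03  1.98  0.    1.14 -2.43]
(array([ 0.19,  0.06, 11.11]), array([ 0.1, -0. ,  1.4]))
```

```bash
python3 -m creep '[0.2,0.1,3,0,0,1,0.44,0.2,0.1,6,0,0,1,0.44,0.2,0.1,8.5,0,0,1,0.44,0.2,0.1,10,0,0,1,0.44,0.2,0.1,11,0,0,1,0.44]'
python3 -m creep '[0,0,0,0,0,0,0.44,0,0,0,0,0,0,0.6,0,0,0,0,0,0,0.7,0,0,0,0,0,0,0.8,0,0,0,0,0,0,0.8]' 40
python3 -c "
from h import *
st()"
```

```text
time_s: 13.05
position: [0.4396, 0.186, 0.0091]
ee_rot: [-1.492, 2.76, -0.001]
force: [-0.2, -0.1, -0.1]
opening: 0.0476
grip_force: 0.0
time_s: 13.47
position: [0.4405, 0.1863, 0.0107]
ee_rot: [-1.494, 2.755, -0.003]
force: [0.2, -0.8, 7.0]
opening: 0.0334
grip_force: 40.3
t 13.47 tcp [0.4405 0.1863 0.0107] yaw 146.9 zdown [ 0.007  0.002 -1.   ] F [ 0.2 -0.8  7. ] open 0.0334 gf 40.3 q [ 0.15  0.22  2.02  0.    0.9  -2.42]
```

```bash
python3 -m creep '[0,0,-2,0,0,0,0.85,0,0,-5,0,0,0,0.85,0,0,-8,0,0,0,0.85,0,0,-8,0,0,0,0.85]' 50
python3 -c "
from h import *
st();print(rows([.417,-.05,.09],np.radians(92.5)))"
```

```text
time_s: 13.8
position: [0.4429, 0.1868, 0.0951]
ee_rot: [-1.491, 2.749, -0.007]
force: [1.8, -0.4, 0.2]
opening: 0.0332
grip_force: 49.6
t 13.8 tcp [0.4429 0.1868 0.0951] yaw 147.0 zdown [ 0.015  0.003 -1.   ] F [ 1.8 -0.4  0.2] open 0.0332 gf 49.6 q [ 0.15  0.06  1.99  0.    1.07 -2.42]
(array([ 21.27, -10.74,   0.4 ]), array([-0.3,  0.9, 54.5]))
```

```bash
python3 -m creep '[3.6,-1.8,0,0,0,7,0.85,7.2,-3.6,0,0,0,14,0.85,10.8,-5.4,0,0,0,21,0.85,14.4,-7.2,0,0,0,28,0.85,18,-9,0,0,0,35,0.85]'
python3 -c "
from h import *
st();print(rows([.417,-.05,.09],np.radians(92.5)))"
```

```text
time_s: 14.22
position: [0.415, -0.0154, 0.0885]
ee_rot: [-0.589, 3.082, 0.001]
force: [0.8, -0.1, -0.9]
opening: 0.0334
grip_force: 49.7
t 14.22 tcp [ 0.415  -0.0154  0.0885] yaw 111.6 zdown [ 0.004  0.001 -1.   ] F [ 0.8 -0.1 -0.9] open 0.0334 gf 49.7 q [-0.33 -0.1   2.16  0.    1.07 -2.28]
(array([ 1.09, -3.29, -0.16]), array([ 0. ,  0.2, 19.1]))
```

```bash
python3 -m creep '[0.6,-1.7,0,0,0,7,0.85,1.1,-3.3,0,0,0,14,0.85,1.1,-3.3,0,0,0,19,0.85,1.1,-3.3,2.5,0,0,19,0.85,1.1,-3.3,4,0,0,19,0.85]'
python3 -m creep '[0,0,1,0,0,0,0.85,0,0,1.8,0,0,0,0.85,0,0,2,0,0,0,0.85,0,0,2,0,0,0,0.85]'
python3 -c "
from h import *
st()"
```

```text
time_s: 14.63
position: [0.418, -0.0492, 0.0477]
ee_rot: [-0.078, 3.136, 0.001]
force: [-0.2, 0.7, -1.1]
opening: 0.0334
grip_force: 49.8
time_s: 14.97
position: [0.4178, -0.0484, 0.0281]
ee_rot: [-0.081, 3.138, 0.002]
force: [0.3, 0.4, -0.5]
opening: 0.0327
grip_force: 49.8
t 14.97 tcp [ 0.4178 -0.0484  0.0281] yaw 93.0 zdown [ 0.003  0.002 -1.   ] F [ 0.3  0.4 -0.5] open 0.0327 gf 49.8 q [-0.41  0.04  2.17  0.    0.92 -2.03]
```

```bash
python3 -m creep '[0,0,0,0,0,0,0.6,0,0,0,0,0,0,0.4,0,0,0,0,0,0,0.2,0,0,-3,0,0,0,0.2,0,0,-7,0,0,0,0.2]'
cat > tilt.py <<'E'
from h import *
def frame(haz,hpitch,alpha):
    "tool rotation: h=handle dir, z=alpha off h toward down"
    a=np.radians(haz);b=np.radians(alpha+hpitch);hh=np.array([np.cos(a),np.sin(a),0]);z=hh*np.cos(b)-np.array([0,0,np.sin(b)])
    y=np.array([-np.sin(a),np.cos(a),0]);return R.from_matrix(np.c_[np.cross(y,z),y,z])
def to(X,T):
    x,r=tool();return "shift",np.round(r.inv().apply(np.array(X)-x)*100,2),"turn",np.round((r.inv()*T).as_rotvec(degrees=True),1)
E
python3 - <<'E'
from tilt import *
st();T=frame(-71.6,7.6,60);print(T.as_matrix().round(3));z=T.as_matrix()[:,2];tc=np.array([.472,.225,.0155])+.009*z
print(tc,to(tc-.10*z,T),rows((tc-.1*z),np.radians(18.4)))
p=ctrl.camera("wrist");a=ctrl.silhouettes("brown_stone",p)
for b in a[:2]:print(b["p"],b["point"],atz(p,b["point"],.027))
E
```

```text
time_s: 15.38
position: [0.4148, -0.0475, 0.0966]
ee_rot: [0.081, -3.137, -0.007]
force: [0.9, 0.0, 0.1]
opening: 0.0682
grip_force: 0.0
t 15.38 tcp [ 0.4148 -0.0475  0.0966] yaw 92.9 zdown [-0.004  0.004 -1.   ] F [0.9 0.  0.1] open 0.0682 gf 0.0 q [-0.41 -0.1   2.15  0.    1.1  -2.03]
[[-0.292  0.949  0.12 ]
 [ 0.877  0.316 -0.362]
 [-0.381  0.    -0.925]]
[0.47308256 0.2217457  0.00717909] ('shift', array([-6.19, 30.26, -0.19]), 'turn', array([ 14.6, -19.5,  73.5])) (array([-6.19, 30.26, -0.19]), array([ 0.1, -0.3, 74.5]))
0.96 [254.2, 221.8] [ 0.4291301 -0.0462067  0.027    ]
0.65 [500.6, 289.8] [0.47949382 0.16155584 0.027     ]
```

```bash
python3 -m creep '[-0.8,4,-1,0,0,7,0.5,-1.6,8,-2,0,0,14,0.5,-2.4,12,-3,0,0,21,0.5,-3.2,16,-4,0,0,28,0.5,-4,20,-5,0,0,35,0.5]'
python3 - <<'E'
from tilt import *
st();T=frame(-71.6,7.6,60);z=T.as_matrix()[:,2];tc=np.array([.472,.225,.0155])+.009*z
print(to(tc-.14*z,T))
E
```

```text
time_s: 15.9
position: [0.4426, 0.1185, 0.1405]
ee_rot: [0.731, 3.051, 0.003]
force: [1.6, -0.1, -0.3]
opening: 0.043
grip_force: 0.0
t 15.9 tcp [0.4426 0.1185 0.1405] yaw 63.1 zdown [ 0.004  0.001 -1.   ] F [ 1.6 -0.1 -0.3] open 0.043 gf 0.0 q [-0.   -0.06  2.01  0.    1.19 -1.11]
('shift', array([ 5.75, 14.33,  0.42]), 'turn', array([  9. , -21.1,  44. ]))
```

```bash
python3 -m creep '[1,2.8,0,1.2,-3,6.2,0.5,2.2,5.6,0,2.5,-6,12.5,0.5,3.4,8.4,0,3.8,-9,18.8,0.5,4.6,11.3,0,5.1,-12,25,0.5,5.7,14,0,6.4,-15,31.4,0.5]'
python3 - <<'E'
from tilt import *
st();T=frame(-71.6,7.6,60);z=T.as_matrix()[:,2];tc=np.array([.472,.225,.0155])+.009*z
print(to(tc-.10*z,T))
E
```

```text
time_s: 16.32
position: [0.4538, 0.2574, 0.1407]
ee_rot: [1.265, 2.679, -0.188]
force: [0.6, 0.4, 1.4]
opening: 0.0423
grip_force: 0.0
t 16.32 tcp [0.4538 0.2574 0.1407] yaw 39.2 zdown [ 0.102 -0.187 -0.977] F [0.6 0.4 1.4] open 0.0423 gf 0.0 q [ 0.41  0.13  1.83 -0.23  1.17 -0.19]
('shift', array([0.44, 0.76, 4.07]), 'turn', array([ 4. , -9.8, 20.6]))
```

```bash
python3 -m creep '[0.2,0.3,0,1.2,-3,6.2,0.5,0.4,0.7,0,2.4,-6,12.4,0.5,0.4,0.8,0,3.6,-9,18.8,0.5,0.4,0.8,0,4,-9.8,20.6,0.5,0.4,0.8,0,4,-9.8,20.6,0.5]'
python3 - <<'E'
from tilt import *
st();T=frame(-71.6,7.6,60);z=T.as_matrix()[:,2];tc=np.array([.472,.225,.0155])+.009*z
print(to(tc,T))
p=ctrl.camera("wrist")
m=cv2.inRange(cv2.cvtColor(p["frame"],cv2.COLOR_BGR2HSV),(100,90,20),(125,255,255))
q,l,s,c=cv2.connectedComponentsWithStats(m);print(s[1:][s[1:,4]>60],c[1:][s[1:,4]>60])
i=1+np.argmax(s[1:,4]);W=np.array([atz(p,u[::-1],.013)[:2] for u in np.argwhere(l==i)],np.float32)*1000;print(cv2.minAreaRect(W),cv2.boxPoints(cv2.minAreaRect(W)).round().tolist())
print("pred",proj(p,[(.4635,.2505,.018),(.472,.225,.0155),(.4905,.169,.008),tc]))
for k in ctrl.recognise("scraper2_collar",p)[:2]:print(k["p"],k["point"],atz(p,k["point"],.019))
t=ctrl.camera("scene")
m=cv2.inRange(cv2.cvtColor(t["frame"],cv2.COLOR_BGR2HSV),(100,90,20),(125,255,255))[190:230,160:230];z=np.argwhere(m);print(z.min(0)+[190,160],z.max(0)+[190,160])
E
```

```text
time_s: 16.73
position: [0.4572, 0.265, 0.1385]
ee_rot: [1.637, 2.282, -0.326]
force: [0.2, -0.0, -0.3]
opening: 0.0425
grip_force: 0.0
t 16.73 tcp [0.4572 0.265  0.1385] yaw 18.7 zdown [ 0.119 -0.36  -0.925] F [ 0.2 -0.  -0.3] open 0.0425 gf 0.0 q [ 0.51  0.25  1.74 -0.4   1.26  0.33]
('shift', array([ 0.72,  0.16, 13.9 ]), 'turn', array([-0.1, -0.1,  0.3]))
[[252 167  14  52 556]] [[259.05755396 190.93165468]]
((483.95611572265625, 203.6468505859375), (11.259699821472168, 66.08059692382812), 22.583072662353516) [[466.0, 232.0], [491.0, 171.0], [502.0, 175.0], [476.0, 236.0]]
pred [[255.22239482 152.85500821]
 [254.98619322 176.03476733]
 [254.41932253 216.10098434]
 [254.9456497  173.92388391]]
[201 181] [211 209]
```

```bash
python3 -m creep '[0.3,0.3,4,0,0,-3,0.5,0.7,0.5,8,0,0,-3,0.5,0.7,0.5,11,0,0,-3,0.5,0.7,0.5,13,0,0,-3,0.5,0.7,0.5,13.8,0,0,-3,0.5]'
python3 -m creep '[0,0,0,0,0,0,0.5,0,0,0,0,0,0,0.7,0,0,0,0,0,0,0.9,0,0,0,0,0,0,1,0,0,0,0,0,0,1]' 60
python3 -c "
from tilt import *
st()"
```

```text
time_s: 17.3
position: [0.4746, 0.2196, 0.0057]
ee_rot: [1.583, 2.329, -0.345]
force: [0.1, 0.1, -0.2]
opening: 0.0426
grip_force: 0.0
time_s: 17.72
position: [0.4781, 0.2231, 0.0106]
ee_rot: [1.58, 2.326, -0.333]
force: [-0.7, 1.5, 4.9]
opening: 0.011
grip_force: 58.5
t 17.72 tcp [0.4781 0.2231 0.0106] yaw 21.4 zdown [ 0.123 -0.359 -0.925] F [-0.7  1.5  4.9] open 0.011 gf 58.5 q [ 0.43  0.42  1.81 -0.46  1.    0.32]
```

```bash
python3 -m creep '[-1.1,0,-2.8,0,0,0,1,-2.3,0,-5.6,0,0,0,1,-3.4,0,-8.4,0,0,0,1,-4.6,0,-11.1,0,0,0,1,-6,0,-14.8,0,0,0,1]' 90
python3 ax.py blue
python3 - <<'E'
from tilt import *
T=frame(0,0,0)
x,r=tool();print("to (.45,.1,.25)",r.inv().apply(np.array([.45,.1,.25])-x)*100)
E
```

```text
time_s: 18.13
position: [0.4781, 0.2235, 0.1682]
ee_rot: [1.581, 2.33, -0.341]
force: [1.2, -0.7, -0.1]
opening: 0.0098
grip_force: 88.0
t 18.13 tcp [0.4781 0.2235 0.1682] yaw 21.4 zdown [ 0.116 -0.361 -0.925] F [ 1.2 -0.7 -0.1] open 0.0098 gf 88.0 q [ 0.43  0.19  1.74 -0.4   1.28  0.18]
scene tcp px [189. 177.] n 68 ends [[187.5, 163.6], [206.0, 169.1]]
wrist tcp px [255. 177.] n 1131 ends [[253.1, 245.9], [253.9, 303.0]]
top tcp px [192. 215.] n 104 ends [[207.1, 203.3], [177.9, 212.7]]
wrist scene axis world [ 0.364 -0.915 -0.172] tool [-0.847  0.007  0.532] tiltdeg 80.1 at tcpz-.05 [ 0.5794 -0.0164  0.1228] tcpz-.09 [ 0.664  -0.2288  0.0828]
top scene axis world [ 0.308 -0.945 -0.109] tool [-0.877 -0.057  0.477] tiltdeg 83.7 at tcpz-.05 [ 0.5947 -0.0888  0.1228] tcpz-.09 [ 0.7076 -0.4356  0.0828]
top wrist axis world [ 0.332 -0.847 -0.415] tool [-0.685  0.005  0.728] tiltdeg 65.5 at tcpz-.05 [0.5511 0.0541 0.1228] tcpz-.09 [ 0.5831 -0.0276  0.0828]
to (.45,.1,.25) [-12.60119795  -7.66232447  -3.08817018]
```

```bash
python3 -m creep '[-2.5,-1.5,-0.6,0,7,0,1,-5,-3,-1.2,0,14,0,1,-7.5,-4.6,-1.8,0,21,0,1,-10,-6.1,-2.5,0,28,0,1,-12.6,-7.7,-3.1,0,35,0,1]'
python3 -m creep '[0,0,0,0,7,0,1,0,0,0,0,14,0,1,0,0,0,0,21,0,1,0,0,0,0,28,0,1]'
python3 ax.py blue
```

```text
time_s: 18.7
position: [0.4471, 0.0985, 0.2473]
ee_rot: [-1.657, -2.426, -0.166]
force: [0.9, -0.9, -1.2]
opening: 0.0097
grip_force: 88.3
time_s: 19.03
position: [0.4479, 0.0981, 0.2463]
ee_rot: [-1.415, -2.051, -0.505]
force: [-0.6, 1.0, -1.9]
opening: 0.0092
grip_force: 88.4
t 19.03 tcp [0.4479 0.0981 0.2463] yaw 21.3 zdown [-0.253  0.606 -0.754] F [-0.6  1.  -1.9] open 0.0092 gf 88.4 q [-0.39  0.1   1.78  0.49  1.78 -0.78]
scene tcp px [216. 186.] n 33 ends [[223.6, 184.2], [218.0, 172.5]]
wrist tcp px [256. 266.] n 1069 ends [[252.9, 246.7], [254.6, 303.0]]
top tcp px [240. 226.] n 159 ends [[128.6, 39.9], [150.7, 36.0]]
wrist scene axis world [ 0.111 -0.315 -0.943] tool [-0.869  0.015  0.495] tiltdeg 19.5 at tcpz-.05 [0.4539 0.0773 0.194 ] tcpz-.09 [0.4586 0.064  0.154 ]
top scene axis world [ 0.484  0.289 -0.826] tool [-0.459  0.578  0.675] tiltdeg 34.3 at tcpz-.05 [0.8696 0.6852 0.194 ] tcpz-.09 [0.8931 0.6992 0.154 ]
top wrist axis world [ 0.359 -0.869 -0.342] tool [-0.934  0.029 -0.356] tiltdeg 70.0 at tcpz-.05 [ 1.28   -1.8816  0.194 ] tcpz-.09 [ 1.322  -1.9832  0.154 ]
```

```bash
python3 - <<'E'
from tilt import *
x,r=tool()
print(r.inv().apply(np.array([.48,-.06,.25])-x)*100)
E
```

```text
[-11.68817875  -2.66223057 -10.81501513]
```

```bash
python3 -m creep '[-2.3,-0.5,-2.2,0,5,0,1,-4.7,-1,-4.4,0,10,0,1,-7,-1.6,-6.6,0,15,0,1,-9.4,-2.2,-8.8,0,19,0,1,-11.7,-2.7,-10.8,0,19,0,1]'
python3 ax.py blue
python3 - <<'E'
from tilt import *
x,r=tool()
v=r.inv().apply([0,0,1]);print("vertical in tool",v)
p=ctrl.camera("wrist");print(proj(p,[(.531,-.155,.118),(.534,-.2515,.118),(.526,-.058,.118)]))
E
```

```text
time_s: 19.6
position: [0.4803, -0.0602, 0.2505]
ee_rot: [-1.238, -1.785, -0.683]
force: [0.6, 0.6, -1.2]
opening: 0.01
grip_force: 88.6
t 19.6 tcp [ 0.4803 -0.0602  0.2505] yaw 21.4 zdown [-0.327  0.801 -0.501] F [ 0.6  0.6 -1.2] open 0.01 gf 88.6 q [-0.67  0.48  1.46  0.52  2.11 -0.98]
scene tcp px [278. 203.] n 45 ends [[277.6, 190.0], [277.5, 202.0]]
wrist tcp px [257. 290.] n 1095 ends [[252.9, 246.7], [254.6, 303.0]]
top tcp px [307. 210.] n 168 ends [[460.0, 313.2], [484.8, 345.2]]
wrist scene axis world [ 0.006 -0.039 -0.999] tool [-0.881  0.015  0.473] tiltdeg 2.2 at tcpz-.05 [ 0.4801 -0.0629  0.2021] tcpz-.09 [ 0.4804 -0.0644  0.1621]
top scene axis world [ 0.837  0.527 -0.15 ] tool [-0.016  0.974  0.226] tiltdeg 81.4 at tcpz-.05 [3.2559 1.7065 0.2021] tcpz-.09 [3.4792 1.8472 0.1621]
top wrist axis world [ 0.107 -0.277 -0.955] tool [-0.974  0.021  0.228] tiltdeg 17.2 at tcpz-.05 [ 0.5325 -0.1878  0.2021] tcpz-.09 [ 0.537  -0.1993  0.1621]
vertical in tool [ 0.86216218 -0.02285692 -0.50611652]
[[277.27445144 512.58820429]
 [210.138975   841.60270466]
 [308.15801385 348.74990379]]
```

```bash
python3 - <<'E'
from tilt import *
x,r=tool()
print(r.inv().apply([.0467,.005,0])*100,r.inv().apply([0.0467,.005,-.045])*100)
E
```

```text
[-0.53879569  4.52923436 -1.12010506] [-4.41973069  4.63031625  1.15544453]
```

```bash
python3 -m creep '[-0.3,2.3,-0.5,0,0,0,1,-0.5,4.5,-1.1,0,0,0,1,-2.5,4.6,0,0,0,0,1,-4.4,4.6,1.1,0,0,0,1,-4.4,4.6,1.1,0,0,0,1]'
python3 ax.py blue
python3 - <<'E'
from h import *
p=ctrl.camera('scene');w=ctrl.camera('wrist');print(proj(w,[(.527,-.0585,.118)]),proj(p,[(.527,-.0585,.118)]))
t=ctrl.camera('top')
cv2.imwrite('pics/d.png',np.hstack([cv2.resize(p['frame'][150:250,230:330],(400,400),interpolation=2),cv2.resize(w['frame'][184:384,150:350],(400,400))]))
E
```

```text
time_s: 20.22
position: [0.5257, -0.0515, 0.2048]
ee_rot: [-1.235, -1.786, -0.68]
force: [0.0, 0.7, -2.7]
opening: 0.0097
grip_force: 88.6
t 20.22 tcp [ 0.5257 -0.0515  0.2048] yaw 21.6 zdown [-0.33   0.8   -0.501] F [ 0.   0.7 -2.7] open 0.0097 gf 88.6 q [-0.61  0.63  1.36  0.55  2.06 -0.95]
scene tcp px [283. 203.] n 46 ends [[284.1, 190.1], [283.4, 202.1]]
wrist tcp px [256. 295.] n 1122 ends [[253.0, 246.2], [254.6, 304.1]]
top tcp px [302. 194.] n 167 ends [[460.0, 313.2], [484.8, 345.2]]
wrist scene axis world [-0.005 -0.017 -1.   ] tool [-0.871  0.011  0.492] tiltdeg 1.0 at tcpz-.05 [ 0.5259 -0.0534  0.1593] tcpz-.09 [ 0.5257 -0.0541  0.1193]
top scene axis world [ 0.833  0.478 -0.278] tool [-0.152  0.956  0.251] tiltdeg 73.8 at tcpz-.05 [1.8364 0.7054 0.1593] tcpz-.09 [1.9562 0.7742 0.1193]
top wrist axis world [ 0.106 -0.277 -0.955] tool [-0.974  0.018  0.226] tiltdeg 17.2 at tcpz-.05 [ 0.5763 -0.1726  0.1593] tcpz-.09 [ 0.5808 -0.1842  0.1193]
[[253.01156166 317.32014148]] [[284.63561275 211.40788542]]
```

View pics/d.png

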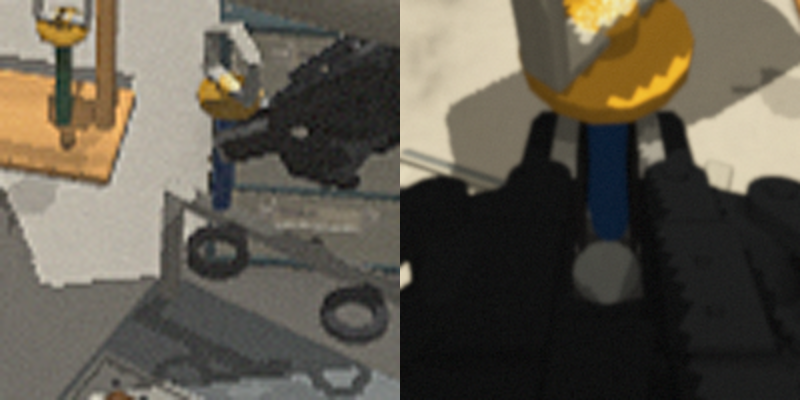

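Handle bottom is at scene px (285,201) and ring 1's centre at (284.5,212), so it is aligned within about 2 mm. Descend with a force check.

```bash
python3 -m creep '[-0.9,0,0.3,0,0,0,1,-1.8,0,0.8,0,0,0,1,-2.7,0,1.3,0,0,0,1,-3.6,0,1.8,0,0,0,1,-4.4,0,2.3,0,0,0,1]'
python3 -m creep '[0,0,0,0,0,0,1]'
python3 ax.py blue | head -3
```

```text
time_s: 20.93
position: [0.5267, -0.0571, 0.1566]
ee_rot: [-1.238, -1.788, -0.685]
force: [-0.3, 0.2, -0.8]
opening: 0.0094
grip_force: 88.7
time_s: 21.02
position: [0.5259, -0.0566, 0.1556]
ee_rot: [-1.238, -1.785, -0.684]
force: [0.1, 0.7, -1.2]
opening: 0.0098
grip_force: 88.7
t 21.02 tcp [ 0.5259 -0.0566  0.1556] yaw 21.4 zdown [-0.327  0.802 -0.5  ] F [ 0.1  0.7 -1.2] open 0.0098 gf 88.7 q [-0.62  0.7   1.36  0.53  2.   -1.  ]
scene tcp px [283. 217.] n 35 ends [[284.9, 206.1], [284.2, 215.0]]
wrist tcp px [256. 294.] n 1093 ends [[253.0, 246.2], [254.4, 302.1]]
```

```bash
python3 -m creep '[-0.7,0,0.4,0,0,0,1,-1.4,0,0.8,0,0,0,1,-2,0,1.1,0,0,0,1,-2,0,1.1,0,0,0,1]'
python3 -c "
from h import *
st()
p=ctrl.camera('scene');g=p['frame'];h=cv2.cvtColor(g,cv2.COLOR_BGR2HSV)
m=cv2.inRange(h,(100,90,20),(125,255,255))[190:250,265:305];print('\n'.join(''.join('#' if v else ('o' if q<60 else '.') for v,q in zip(r,k)) for r,k in zip(m,cv2.cvtColor(g,6)[190:250,265:305])))"
```

```text
time_s: 21.5
position: [0.5261, -0.0575, 0.1337]
ee_rot: [-1.238, -1.787, -0.684]
force: [0.5, 0.8, -0.9]
opening: 0.0097
grip_force: 88.7
t 21.5 tcp [ 0.5261 -0.0575  0.1337] yaw 21.4 zdown [-0.326  0.801 -0.502] F [ 0.5  0.8 -0.9] open 0.0097 gf 88.7 q [-0.62  0.73  1.36  0.52  1.97 -1.02]
......................................oo
.....................................ooo
....................................oooo
....................................oooo
....................................oooo
....................................oooo
..................................oooooo
.................................ooooooo
................................oooooooo
................................oooooooo
.............................ooooooooooo
............................oooooooooooo
...........................ooooooooooooo
...................o...ooooo..oooooooooo
...................####ooo.....ooooooooo
...................oo.........ooooooo...
.................o.........ooooooooo....
...............ooo.....oooooooooooooo...
..............ooo...oooooooooooooooooooo
............oooooo..oooooooo
[... 952 characters left out ...]
...
........................................
............oo..........................
................o.......................
..................oo....................
.............o...................o...oo.
..............o........o.......oo......o
........o...o...........o.o......oo.o..o
......o.....o..o..............o..o..o...
.....oo.....o.........o..o..............
...........................o............
...................o.........o..........
..............o.........o.........o.....
...............o......o..o...........o..
...........o.....o.o.................o..
............ooo.o...o....o...o..ooooo.oo
..............ooo......oo.o....o.....o..
.o......................................
```

```bash
python3 -m creep '[0,0,0,0,0,0,0.6,0,0,0,0,0,0,0.2,0,0,0,0,0,0,0.1,0,0,0,0,0,0,0.1,0,0,0,0,0,0,0.1]' 40
python3 -m creep '[0,0,-2,0,0,0,0.1,0,0,-4,0,0,0,0.1,0,0,-7,0,0,0,0.1,0,0,-10,0,0,0,0.1,0,0,-12,0,0,0,0.1]'
python3 - <<'E'
from h import *
st()
p=ctrl.camera('scene')
for t in("scraper2","scraper2_collar"):
  for a in ctrl.silhouettes(t,p)[:3]:print(t,round(a["p"],2),np.round(a["point"]),a["mask"].sum())
h=cv2.cvtColor(p['frame'],cv2.COLOR_BGR2HSV);m=cv2.inRange(h,(15,140,90),(30,255,255))[180:240,250:330];z=np.argwhere(m);print(len(z),z.mean(0)+[180,250],z.min(0)+[180,250],z.max(0)+[180,250])
print(proj(p,[(.527,-.0585,.121),(.5265,-.057,.174)]))
E
```

```text
time_s: 21.97
position: [0.527, -0.058, 0.1358]
ee_rot: [-1.238, -1.79, -0.685]
force: [-0.6, 0.1, 0.7]
opening: 0.0697
grip_force: 0.0
time_s: 22.38
position: [0.5666, -0.1559, 0.1976]
ee_rot: [-1.24, -1.792, -0.685]
force: [-0.3, -0.1, 0.4]
opening: 0.077
grip_force: 0.0
t 22.38 tcp [ 0.5666 -0.1559  0.1976] yaw 21.3 zdown [-0.324  0.8   -0.505] F [-0.3 -0.1  0.4] open 0.077 gf 0.0 q [-0.7   0.84  1.04  0.52  2.18 -0.97]
scraper2 0.5 [280. 209.] 247
scraper2 0.39 [216. 178.] 2038
scraper2_collar 0.84 [281. 211.] 301
scraper2_collar 0.29 [133. 205.] 126
155 [197.15483871 265.97419355] [180 250] [216 289]
[[284.69789043 210.60612986]
 [285.21429104 195.81894863]]
```

```bash
python3 - <<'E'
from tilt import *
x,r=tool()
print(r.inv().apply([-.12,0,.10])*100)
y=np.radians(112);Y=np.array([np.cos(y),np.sin(y),0]);Z=np.array([0,0,-1.]);T=R.from_matrix(np.c_[np.cross(Y,Z),Y,Z])
print((r.inv()*T).as_rotvec(degrees=True))
E
```

```text
[ 10.62871428 -11.38600086  -1.17873546]
[ 46.01107902 -47.13523075 -82.2645835 ]
```

```bash
python3 -m creep '[2.1,-2.3,-0.2,3,-3.1,-5.4,0,4.2,-4.6,-0.5,6.1,-6.3,-11,0,6.4,-6.8,-0.7,9.2,-9.4,-16.4,0,8.5,-9.1,-1,12.2,-12.6,-21.9,0,10.6,-11.4,-1.2,15.3,-15.7,-27.4,0]'
python3 -m creep '[0,0,0,3,-3.1,-5.4,0,0,0,0,6.1,-6.3,-11,0,0,0,0,9.2,-9.4,-16.4,0,0,0,0,12.2,-12.6,-21.9,0,0,0,0,15.3,-15.7,-27.4,0]'
python3 -m creep '[0,0,0,3,-3.1,-5.4,0,0,0,0,6.1,-6.3,-11,0,0,0,0,9.2,-9.4,-16.4,0,0,0,0,12.2,-12.6,-21.9,0,0,0,0,15.3,-15.7,-27.4,0]'
python3 - <<'E'
from tilt import *
st();print(rows([.53,.10,.28],np.radians(112)),rows([.45,-.02,.28],np.radians(112)))
E
```

```text
time_s: 22.95
position: [0.4444, -0.1534, 0.2958]
ee_rot: [-0.747, -2.358, -0.523]
force: [0.4, -0.7, 0.8]
opening: 0.0857
grip_force: 0.0
time_s: 23.37
position: [0.4455, -0.1533, 0.2951]
ee_rot: [-0.131, -2.805, -0.298]
force: [0.1, 0.5, -0.1]
opening: 0.0853
grip_force: 0.0
time_s: 23.78
position: [0.4455, -0.1531, 0.2949]
ee_rot: [0.609, -3.082, -0.004]
force: [-0.5, 0.3, 0.3]
opening: 0.0857
grip_force: 0.0
t 23.78 tcp [ 0.4455 -0.1531  0.2949] yaw 112.4 zdown [-0.001  0.002 -1.   ] F [-0.5  0.3  0.3] open 0.0857 gf 0.0 q [-0.59 -0.15  1.79  0.    1.51 -2.55]
(array([-17.45,  20.19,   1.54]), array([0.1, 0. , 0.4])) (array([-5.48, 12.13,  1.51]), array([0.1, 0. , 0.4]))
```

```bash
python3 -m creep '[0,4,0.3,0,0,0,0,-1,8,0.6,0,0,0,0,-3,11.5,0.9,0,0,0,0,-5,15,1.2,0,0,0,0,-7.5,18.3,1.5,0,0,0,0]'
python3 -m creep '[-3.5,0.6,0,0,0,0,0,-7,1.2,0,0,0,0,0,-10,1.9,0,0,0,0,0,-10,1.9,0,0,0,0,0]'
python3 - <<'E'
from tilt import *
st();print(rows([.625,.137,.23],np.radians(112)))
p=ctrl.camera("wrist")
for k in ("scraper3_collar","scraper3"):
  for a in ctrl.recognise(k,p)[:2]:print(k,round(a["p"],2),np.round(a["point"]))
h=cv2.cvtColor(p["frame"],cv2.COLOR_BGR2HSV);m=cv2.inRange(h,(20,150,60),(32,255,255));q,l,s,c=cv2.connectedComponentsWithStats(m);print([(s[i,:].tolist(),c[i].round(1)) for i in range(1,q) if s[i,4]>40])
print(proj(p,[(.625,.137,.185),(.625,.137,.137),(.625,.137,.047),(.589,.228,.185)]))
E
```

```text
time_s: 24.2
position: [0.4451, 0.0458, 0.2803]
ee_rot: [0.599, -3.081, -0.006]
force: [0.9, -0.5, 0.9]
opening: 0.085
grip_force: 0.0
time_s: 24.53
position: [0.5337, 0.1018, 0.2786]
ee_rot: [0.604, -3.078, -0.009]
force: [0.7, -0.0, -0.2]
opening: 0.0855
grip_force: 0.0
t 24.53 tcp [0.5337 0.1018 0.2786] yaw 112.2 zdown [-0.006  0.005 -1.   ] F [ 0.7 -0.  -0.2] open 0.0855 gf 0.0 q [-0.04  0.05  1.62  0.    1.48 -2.  ]
(array([-9.8 , -0.22,  4.82]), array([ 0.4, -0.2,  0.2]))
scraper3_collar 0.68 [245. 277.]
scraper3_collar 0.39 [471. 131.]
[([115, 94, 13, 21, 101], array([121.4, 104.9])), ([90, 102, 14, 20, 72], array([ 94.6, 110.5]))]
[[251.10092113 296.171729  ]
 [251.12812503 268.82221983]
 [251.16250196 234.26129279]
 [356.26498276 296.76508618]]
```

```bash
python3 - <<'E'
from tilt import *
st()
p=ctrl.camera("wrist");h=cv2.cvtColor(p["frame"],cv2.COLOR_BGR2HSV)
for n,lo,hi in (("green",(60,60,15),(95,255,255)),("brass",(18,120,40),(30,255,255))):
    m=cv2.inRange(h,lo,hi);m[:, :200]=0;m[:,300:]=0;m[:200]=0
    q,l,s,c=cv2.connectedComponentsWithStats(m);print(n,[(s[i].tolist(),c[i].round(1).tolist()) for i in range(1,q) if s[i,4]>15])
print(proj(p,[(.625,.137,.185),(.625,.137,.143),(.625,.137,.137),(.625,.137,.047)]))
sub=p["frame"][225:335:3,215:290:2];H=h[225:335:3,215:290:2]
print("\n".join("".join("G" if 60<a[0]<95 and a[1]>60 else "Y" if 18<=a[0]<=30 and a[1]>150 else "o" if a[1]>110 else "s" if a[1]<45 and a[2]>120 else "." for a in r) for r in H))
E
```

```text
t 24.68 tcp [0.5314 0.0987 0.2802] yaw 112.0 zdown [-0.006  0.003 -1.   ] F [ 0.5 -0.2 -0.3] open 0.0856 gf 0.0 q [-0.04  0.04  1.62  0.    1.48 -2.  ]
green [([248, 234, 7, 20, 117], [251.2, 243.8])]
brass [([246, 232, 10, 9, 16], [249.2, 235.2]), ([235, 240, 34, 47, 619], [251.1, 267.7])]
[[253.6261844  298.21030401]
 [253.3954611  273.7808302 ]
 [253.36721265 270.78982409]
 [253.03902768 236.0409013 ]]
.......ooooooooooooooooooooooooooooooo
.......ooooooooooooooooooooooooooooooo
.......ooooooooooooooooooooooooooooooo
.......oooooooooYoGooooooooooooooooooo
.......oooooooooYGGGoooooooooooooooooo
.......ooooooooooGGG.ooooooooooooooooo
.......ooooooooooGGG.ooooooooooooooooo
.......ooooooooo.GGG.ooooooooooooooooo
.......ooooooooooGGG.ooooooooooooooooo
.......ooooooooooGGG.ooooooooooooooooo
.......oooooooooYYYYYooooooooooooooooo
.......oooooooYYYYYYYYYooooooooooooooo
.......oooooYYYYYYYYYYYYYooooooooooooo
.......ooooYYYYYYYYYYYYYYYoooooooooooo
.......oooYYYYYYYYYYYYYYYoYooooooooooo
.......oooYYYYYYYYYYYooYYYYooooooooooo
.......oo.......oYYYYo......oooooooooo
.......oo......oYo.oYY................
.......oo......oY...oY................
.......oo..YYYYYY...YYYYY.............
.......o...oo.oYY...YYY...............
.......o...o..........................
......oo..............................
......oo..............................
......oo..............................
......oooo............................
......oooooo..........................
......oooooo..........................
......oooooo..........................
.....oooooo...........................
.....oooooo...........................
.....oooooo...........................
.oooooooooooooooo...oooooooooooooooooo
.oooooooooooooooo...oooooooooooooooooo
ooooooooooooooooo...oooooooooooooooooo
oooooooooooooooooo..oooooooooooooooooo
Go........ooooooooooooooooooo....G....
```

```bash
python3 -m creep '[-3.3,0,0,0,0,0,0,-6.6,-0.1,0,0,0,0,0,-10,-0.2,1.5,0,0,0,0,-10,-0.2,4,0,0,0,0,-10,-0.2,5,0,0,0,0]' 40
python3 -m creep '[0,0,0,0,0,0,0]'
python3 - <<'E'
from tilt import *
st();print(rows([.625,.138,.142],np.radians(112)))
E
```

```text
time_s: 25.15
position: [0.6247, 0.1335, 0.2275]
ee_rot: [0.597, -3.077, -0.007]
force: [-1.2, -0.1, -1.1]
opening: 0.0856
grip_force: 0.0
time_s: 25.23
position: [0.6232, 0.1332, 0.2277]
ee_rot: [0.596, -3.075, -0.007]
force: [-1.2, -0.1, -0.8]
opening: 0.0853
grip_force: 0.0
t 25.23 tcp [0.6232 0.1332 0.2277] yaw 111.9 zdown [-0.01   0.003 -1.   ] F [-1.2 -0.1 -0.8] open 0.0853 gf 0.0 q [ 0.02  0.33  1.4   0.    1.42 -1.93]
(array([-0.42,  0.32,  8.57]), array([ 0.4, -0.5, -0.1]))
```

```bash
python3 -m creep '[-0.3,0.3,2,0.3,-0.4,0,0,-0.3,0.3,4.5,0.3,-0.4,0,0,-0.3,0.3,7,0.3,-0.4,0,0,-0.3,0.3,8.5,0.3,-0.4,0,0,-0.3,0.3,8.5,0.3,-0.4,0,0]' 30
python3 -m creep '[0,0,0,0,0,0,0.3,0,0,0,0,0,0,0.4,0,0,0,0,0,0,0.42,0,0,0,0,0,0,0.45]' 30
python3 -c "
from h import *
st()"
```

```text
time_s: 25.65
position: [0.6245, 0.1374, 0.1441]
ee_rot: [-0.597, 3.084, 0.001]
force: [0.0, 0.6, -0.1]
opening: 0.0854
grip_force: 0.0
time_s: 25.98
position: [0.6285, 0.138, 0.1487]
ee_rot: [-0.597, 3.075, -0.001]
force: [-0.3, -0.2, 0.1]
opening: 0.047
grip_force: 0.0
t 25.98 tcp [0.6285 0.138  0.1487] yaw 112.0 zdown [ 0.009  0.001 -1.   ] F [-0.3 -0.2  0.1] open 0.047 gf 0.0 q [ 0.03  0.39  1.48  0.    1.26 -1.93]
```

```bash
python3 -m creep '[0.3,0,0.6,0,0.5,0,0.45,0.3,0,0.6,0,0.5,0,0.45,0.3,0,0.6,0,0.5,0,0.45]' 30
python3 -c "
from h import *
st()"
python3 -m creep '[0,0,0,0,0,0,0.6,0,0,0,0,0,0,0.75,0,0,0,0,0,0,0.75]' 30
python3 -c "
from h import *
st()"
```

```text
time_s: 26.23
position: [0.6243, 0.1369, 0.1399]
ee_rot: [0.598, -3.08, 0.003]
force: [1.0, -0.4, -0.5]
opening: 0.0472
grip_force: 0.0
t 26.23 tcp [0.6243 0.1369 0.1399] yaw 112.0 zdown [-0.004 -0.003 -1.   ] F [ 1.  -0.4 -0.5] open 0.0472 gf 0.0 q [ 0.03  0.4   1.49 -0.    1.26 -1.92]
time_s: 26.48
position: [0.6249, 0.1367, 0.1405]
ee_rot: [0.598, -3.082, 0.004]
force: [1.5, -2.9, -0.0]
opening: 0.0399
grip_force: 30.1
t 26.48 tcp [0.6249 0.1367 0.1405] yaw 112.0 zdown [-0.002 -0.003 -1.   ] F [ 1.5 -2.9 -0. ] open 0.0399 gf 30.1 q [ 0.03  0.4   1.49 -0.    1.26 -1.92]
```

```bash
python3 -m creep '[0,0,0,0,0,0,0.8,0,0,-0.6,0,0,0,0.8,0,0,-1.2,0,0,0,0.8,0,0,-1.8,0,0,0,0.8,0,0,-2,0,0,0,0.8]' 80
python3 -m creep '[1,0,-2,0,0,0,0.8,2,0,-2,0,0,0,0.8,3,0,-2,0,0,0,0.8]'
python3 -c "
from h import *
st()"
```

```text
time_s: 26.9
position: [0.6255, 0.1373, 0.1621]
ee_rot: [0.599, -3.083, 0.003]
force: [-0.2, 0.6, -1.4]
opening: 0.0391
grip_force: 78.8
time_s: 27.15
position: [0.596, 0.1267, 0.1763]
ee_rot: [0.598, -3.08, -0.001]
force: [3.8, 1.3, -7.3]
opening: 0.0385
grip_force: 98.9
t 27.15 tcp [0.596  0.1267 0.1763] yaw 112.0 zdown [-0.005 -0.    -1.   ] F [ 3.8  1.3 -7.3] open 0.0385 gf 98.9 q [ 0.01  0.29  1.55 -0.    1.3  -1.94]
```

```bash
python3 -m creep '[0,0,0.9,0,0,0,0.8,0,0,1.8,0,0,0,0.8,0,0,1.8,0,0,0,0.8]'
python3 -c "
from h import *
st()"
```

```text
time_s: 27.4
position: [0.5962, 0.1258, 0.1606]
ee_rot: [0.597, -3.079, 0.002]
force: [-0.6, 0.1, -1.4]
opening: 0.0391
grip_force: 99.6
t 27.4 tcp [0.5962 0.1258 0.1606] yaw 112.0 zdown [-0.005 -0.003 -1.   ] F [-0.6  0.1 -1.4] open 0.0391 gf 99.6 q [ 0.01  0.31  1.56 -0.    1.28 -1.94]
```

```bash
python3 -m creep '[1.5,0,0,0,0,0,0.8,3,0,0,0,0,0,0.8,4.5,0,0,0,0,0,0.8,6,0,0,0,0,0,0.8,6,0,0,0,0,0,0.8]'
python3 -c "
from h import *
st()"
python3 -m creep '[1,0,-3,0,0,0,0.8,2,0,-6,0,0,0,0.8,3,0,-9,0,0,0,0.8,3,0,-9,0,0,0,0.8]'
python3 ax.py green
python3 -c "
from h import *
print(rows([.47,-.1535,.25],np.radians(92.5)))"
```

```text
time_s: 27.82
position: [0.5401, 0.1029, 0.1629]
ee_rot: [0.597, -3.08, 0.003]
force: [-0.3, -0.5, -0.8]
opening: 0.0388
grip_force: 99.6
t 27.82 tcp [0.5401 0.1029 0.1629] yaw 111.9 zdown [-0.003 -0.003 -1.   ] F [-0.3 -0.5 -0.8] open 0.0388 gf 99.6 q [-0.03  0.16  1.74 -0.    1.25 -1.98]
time_s: 28.15
position: [0.5172, 0.0921, 0.2607]
ee_rot: [-0.596, 3.075, -0.008]
force: [0.6, 1.1, -0.1]
opening: 0.0387
grip_force: 99.9
t 28.15 tcp [0.5172 0.0921 0.2607] yaw 112.0 zdown [ 0.01  -0.003 -1.   ] F [ 0.6  1.1 -0.1] open 0.0387 gf 99.9 q [-0.05  0.    1.71 -0.    1.42 -2.01]
scene tcp px [234. 168.] n 28 ends [[234.4, 163.9], [235.3, 174.1]]
wrist tcp px [255. 205.] n 153 ends [[247.6, 208.1], [262.3, 209.9]]
top tcp px [242. 197.] n 1 ends [[50.0, 1.0], [50.0, 1.0]]
wrist scene axis world [ 0.297  0.198 -0.934] tool [-0.351  0.074  0.933] tiltdeg 20.9 at tcpz-.05 [0.5161 0.0902 0.2031] tcpz-.09 [0.5288 0.0987 0.1631]
top scene axis world [nan nan nan] tool [nan nan nan] tiltdeg nan at tcpz-.05 [nan nan nan] tcpz-.09 [nan nan nan]
top wrist axis world [nan nan nan] tool [nan nan nan] tiltdeg nan at tcpz-.05 [nan nan nan] tcpz-.09 [nan nan nan]
(array([ 13.33, -21.15,   0.37]), array([-0.1, -0.1, 19.5]))ax.py:14: RuntimeWarning: invalid value encountered in divide
  out[n]=(p,e);o,d1=ray(p,e[0]);_,d2=ray(p,e[1]);nn=np.cross(d1,d2);L.append((o,nn/np.linalg.norm(nn),s[i,4],n))
```

```bash
python3 - <<'E'
from h import *
st();x,r=tool();P=np.array([x+r.apply([0,0,d]) for d in(.0035,.02,.0935)])
w=ctrl.camera("wrist");s=ctrl.camera("scene")
print(proj(w,P).round(1).tolist(),proj(s,P).round(1).tolist())
for n,p,(x0,y0,x1,y1) in(("w",w,(225,180,285,240)),("s",s,(222,150,248,190))):
    h=cv2.cvtColor(p["frame"],cv2.COLOR_BGR2HSV)[y0:y1,x0:x1]
    print("\n".join("".join("G" if 60<a[0]<95 and a[1]>60 and a[2]<140 else "Y" if 15<=a[0]<=30 and a[1]>140 else "." for a in q) for q in h[::2 if n=="w" else 1]))
E
```

```text
t 28.3 tcp [0.5145 0.0925 0.2531] yaw 112.0 zdown [-0.001 -0.002 -1.   ] F [ 0.4 -0.5 -1.4] open 0.039 gf 99.9 q [-0.05  0.01  1.71 -0.    1.42 -2.01]
[[254.2, 243.1], [254.1, 230.7], [253.9, 194.8]] [[233.1, 152.3], [233.3, 157.4], [234.0, 179.0]]
............................................................
............................................................
............................................................
............................................................
............................................................
............................................................
............................................................
............................................................
............................................................
............................................................
............................................................
............................GGG.............................
..........................GGGGGGGG..........................
........................GGGGGGGGGGG.......................
[... 1358 characters left out ...]
.........G...............
.............G............
..........GG..............
YY.Y......GG.G............
Y.....Y.Y.G...............
..........GGGG..Y.........
Y..........G.G......Y..Y..
....Y..Y...GGG............
...........G...........Y..
....Y..Y...G....Y.........
.YYYY.YYYY.GGG............
Y...YY...Y.GGG..Y..Y..Y...
YY..Y.Y..Y.GG.............
...YY...Y..GGG............
.Y.Y.Y.YY...G............Y
YYY................Y......
YYYYY.YY.Y.....Y..........
...Y.......Y..............
...Y.Y..................Y.
.....YY...................
............Y.............
..........................
..........................
..........................
..........................
..........................
```

```bash
python3 -m creep '[3,-1.5,-1.5,0,0,0,0.8,6,-4,-3,0,0,0,0.8,8,-7,-4.5,0,0,0,0.8,9.5,-10.5,-4.5,0,0,0,0.8,11,-14,-4.5,0,0,0,0.8]'
python3 -m creep '[1,-3.5,0,0,0,7,0.8,2,-7,0,0,0,14,0.8,2.3,-7.3,0,0,0,19.5,0.8,2.3,-7.3,0,0,0,19.5,0.8]'
python3 -m creep '[0,0,0,0,5,0,0.8,0,0,0,0,9,0,0.8,0,0,0,0,9,0,0.8]'
python3 - <<'E'
from h import *
st();x,r=tool();P=np.array([x+r.apply([0,0,-.024])+np.array([0,0,-d]) for d in(.0275,.1175)])
w=ctrl.camera("wrist");s=ctrl.camera("scene")
print(proj(w,P).round(1).tolist(),proj(s,P).round(1).tolist())
for n,p,c in(("w",w,proj(w,P)[1]),("s",s,proj(s,P).mean(0))):
    h=cv2.cvtColor(p["frame"],cv2.COLOR_BGR2HSV);m=cv2.inRange(h,(60,60,10),(95,255,140));q,l,S,C=cv2.connectedComponentsWithStats(m);i=[k for k in range(1,q) if np.hypot(*(C[k]-c))<25 and S[k,4]>5];print(n,[(S[k].tolist(),C[k].round(1).tolist()) for k in i])
print(rows([.5265,-.158,.30]),r.inv().apply([0,0,-1]))
E
```

```text
time_s: 28.82
position: [0.464, -0.0799, 0.2984]
ee_rot: [0.599, -3.082, 0.004]
force: [0.3, -0.5, 0.0]
opening: 0.038
grip_force: 99.9
time_s: 29.15
position: [0.4696, -0.1566, 0.2967]
ee_rot: [0.058, -3.136, 0.001]
force: [-0.5, -0.2, -0.9]
opening: 0.0384
grip_force: 99.9
time_s: 29.4
position: [0.4709, -0.1535, 0.2965]
ee_rot: [0.071, -2.977, 0.005]
force: [0.8, -0.1, -2.0]
opening: 0.0387
grip_force: 99.9
t 29.4 tcp [ 0.4709 -0.1535  0.2965] yaw 92.7 zdown [-0.163 -0.007 -0.987] F [ 0.8 -0.1 -2. ] open 0.0387 gf 99.9 q [-0.51  0.04  1.61 -0.09  1.64 -2.12]
[[254.1, 250.6], [253.8, 216.8]] [[313.5, 189.0], [309.6, 217.4]]
w [([247, 201, 16, 14, 170], [254.2, 208.6])]
s [([306, 196, 9, 26, 117], [309.3, 208.7])]
(array([-5.46, -0.7 , -1.15]), None) [-1.63365378e-01 -3.30756653e-04  9.86565580e-01]
```

```bash
python3 -m creep '[-2,-0.3,-0.4,0,-1.2,0,0.8,-4,-0.5,-0.8,0,-2.5,0,0.8,-5.5,-0.7,-1.1,0,-2.5,0,0.8,-6,-0.7,1.5,0,-2.5,0,0.8,-6.3,-0.7,4.3,0,-2.5,0,0.8]'
python3 -m creep '[0,0,0,0,0,0,0.8,0,0,0,0,0,0,0.8]'
cat > chk.py <<'E'
from h import *
st();x,r=tool();P=np.array([x+r.apply([0,0,-.024])+np.array([0,0,-d]) for d in(.0275,.1175)])
w=ctrl.camera("wrist");s=ctrl.camera("scene");print("pad axis",P[0].round(4))
print("pred",proj(w,P).round(1).tolist(),proj(s,P).round(1).tolist(),"ring2 scene",proj(s,(.5302,-.1579,.118)).round(1))
for n,p,c in(("w",w,proj(w,P)[1]),("s",s,proj(s,P).mean(0))):
    h=cv2.cvtColor(p["frame"],cv2.COLOR_BGR2HSV);m=cv2.inRange(h,(60,60,10),(95,255,140));q,l,S,C=cv2.connectedComponentsWithStats(m)
    for k in range(1,q):
        if np.hypot(*(C[k]-c))<25 and S[k,4]>9:
            z=np.argwhere(l==k)[:,::-1];f=np.polyfit(z[:,1],z[:,0],1);print(n,S[k].tolist(),C[k].round(1).tolist(),"dcol/drow",f[0].round(3))
print("pred slope",np.ptp(proj(s,P)[:,0])/np.ptp(proj(s,P)[:,1])*np.sign((proj(s,P)[1]-proj(s,P)[0])[0]), "down in tool",r.inv().apply([0,0,-1]).round(3))
E
python3 chk.py
```

```text
time_s: 29.92
position: [0.5277, -0.1597, 0.2477]
ee_rot: [0.068, -3.032, 0.011]
force: [-0.0, 0.4, -1.5]
opening: 0.0389
grip_force: 100.0
time_s: 30.08
position: [0.5245, -0.1586, 0.2449]
ee_rot: [0.067, -3.022, 0.004]
force: [-0.2, -0.3, -0.4]
opening: 0.0384
grip_force: 99.9
t 30.08 tcp [ 0.5245 -0.1586  0.2449] yaw 92.5 zdown [-0.118 -0.005 -0.993] F [-0.2 -0.3 -0.4] open 0.0384 gf 99.9 q [-0.48  0.17  1.56 -0.06  1.51 -2.09]
pad axis [ 0.5273 -0.1585  0.2412]
pred [[254.1, 248.4], [253.9, 210.6]] [[324.7, 193.0], [320.4, 219.5]] ring2 scene [[319.4 227.6]]
w [246, 202, 17, 13, 172] [254.0, 208.7] dcol/drow -0.063
s [318, 199, 8, 23, 100] [321.7, 209.9] dcol/drow -0.176
pred slope -0.16094230672944945 down in tool [-0.118  0.     0.993]
```

```bash
python3 -m creep '[-0.2,0.15,0,0,0,0,0.8,-0.3,0.15,1,0,0,0,0.8,-0.4,0.15,2,0,0,0,0.8,-0.55,0.15,3,0,0,0,0.8,-0.65,0.15,4,0,0,0,0.8]'
python3 -m creep '[-0.06,0,0.5,0,0,0,0.8,-0.12,0,1,0,0,0,0.8,-0.12,0,1,0,0,0,0.8]'
python3 chk.py
```

```text
time_s: 30.6
position: [0.5273, -0.1579, 0.2041]
ee_rot: [0.065, -3.024, 0.007]
force: [-0.1, -0.1, -0.6]
opening: 0.0386
grip_force: 99.9
time_s: 30.85
position: [0.5269, -0.1578, 0.1939]
ee_rot: [0.065, -3.023, 0.006]
force: [-0.6, 0.1, -0.2]
opening: 0.0387
grip_force: 99.9
t 30.85 tcp [ 0.5269 -0.1578  0.1939] yaw 92.5 zdown [-0.118 -0.006 -0.993] F [-0.6  0.1 -0.2] open 0.0387 gf 99.9 q [-0.48  0.21  1.61 -0.06  1.42 -2.08]
pad axis [ 0.5297 -0.1576  0.1902]
pred [[254.2, 248.4], [254.0, 210.5]] [[322.4, 207.6], [318.4, 232.4]] ring2 scene [[319.4 227.6]]
w [247, 201, 16, 14, 174] [254.3, 208.6] dcol/drow 0.036
s [316, 214, 8, 17, 81] [319.6, 222.3] dcol/drow -0.189
pred slope -0.1610778190787835 down in tool [-0.118  0.001  0.993]
```

```bash
python3 -m creep '[-0.12,0,1,0,0,0,0.8,-0.24,0,2,0,0,0,0.8,-0.36,0,3,0,0,0,0.8,-0.48,0,4,0,0,0,0.8,-0.48,0,4,0,0,0,0.8]'
python3 -c "
from h import *
st()"
python3 -m creep '[-0.12,0,1,0,0,0,0.8,-0.24,0,2,0,0,0,0.8,-0.32,0,2.7,0,0,0,0.8,-0.32,0,2.7,0,0,0,0.8]'
python3 -c "
from h import *
st()"
```

```text
time_s: 31.37
position: [0.526, -0.1573, 0.1519]
ee_rot: [0.065, -3.02, 0.003]
force: [-1.2, -0.3, -1.4]
opening: 0.0388
grip_force: 99.9
t 31.37 tcp [ 0.526  -0.1573  0.1519] yaw 92.5 zdown [-0.12  -0.005 -0.993] F [-1.2 -0.3 -1.4] open 0.0388 gf 99.9 q [-0.48  0.25  1.65 -0.06  1.34 -2.07]
time_s: 31.7
position: [0.5276, -0.1582, 0.1271]
ee_rot: [0.065, -3.024, 0.007]
force: [-0.4, 0.3, -0.0]
opening: 0.0387
grip_force: 100.2
t 31.7 tcp [ 0.5276 -0.1582  0.1271] yaw 92.5 zdown [-0.116 -0.007 -0.993] F [-0.4  0.3 -0. ] open 0.0387 gf 100.2 q [-0.48  0.28  1.67 -0.06  1.29 -2.07]
```

```bash
python3 -m creep '[0,0,0,0,0,0,0.6,0,0,0,0,0,0,0.35,0,0,0,0,0,0,0.2,0,0,0,0,0,0,0.2,0,0,0,0,0,0,0.2]' 30
python3 -m creep '[0.24,0,-2,0,0,0,0.2,0.6,0,-5,0,0,0,0.2,1,0,-8,0,0,0,0.2,1.4,0,-12,0,0,0,0.2,1.8,0,-15,0,0,0,0]'
python3 -m creep '[3,0,0.3,0,-3,0,0,6,0,0.7,0,-6.5,0,0,8,0,1,0,-6.5,0,0,8,0,1,0,-6.5,0,0]'
python3 - <<'E'
from finds import *
st()
p=ctrl.camera("scene");cv2.imwrite("pics/e_scene.png",p["frame"])
h=cv2.cvtColor(p["frame"],cv2.COLOR_BGR2HSV)
for n,lo,hi in(("blue",(100,90,20),(125,255,255)),("green",(60,60,10),(95,255,140)),("brass",(15,140,60),(30,255,255))):
    m=cv2.inRange(h,lo,hi)[185:260,268:335];q,l,S,C=cv2.connectedComponentsWithStats(m);print(n,[(S[k].tolist(),(C[k]+[268,185]).round(1).tolist()) for k in range(1,q) if S[k,4]>8])
print(proj(p,[(.526,-.06,.121),(.530,-.158,.121),(.526,-.06,.06),(.53,-.158,.06)]).round(1).tolist())
finds((("flint",.03),("buff_sherd",.013)),"scene");finds((("flint",.03),("buff_sherd",.013),("brown_stone",.04)),"top")
print(rows([.42,.12,.25],np.radians(72)))
E
```

```text
time_s: 32.12
position: [0.5279, -0.1583, 0.1282]
ee_rot: [0.065, -3.025, 0.008]
force: [0.2, -0.6, 0.2]
opening: 0.0682
grip_force: 0.0
time_s: 32.53
position: [0.5276, -0.158, 0.2822]
ee_rot: [0.065, -3.027, 0.009]
force: [0.4, -0.1, 0.3]
opening: 0.0787
grip_force: 0.0
time_s: 32.87
position: [0.4437, -0.1612, 0.2783]
ee_rot: [0.065, -3.137, 0.004]
force: [0.9, -0.1, -0.2]
opening: 0.0853
grip_force: 0.0
t 32.87 tcp [ 0.4437 -0.1612  0.2783] yaw 92.4 zdown [-0.003 -0.003 -1.   ] F [ 0.9 -0.1 -0.2] open 0.0853 gf 0.0 q [-0.6  -0.14  1.81 -0.    1.48 -2.21]
blue [([11, 35, 4, 15, 48], [280.5, 227.1])]
green [([47, 51, 5, 15, 34], [317.1, 241.7])]
brass [([7, 21, 10, 11, 49], [278.6, 210.9]), ([18, 22, 4, 8, 20], [287.7, 210.5]), ([51, 36, 7, 3, 10], [321.9, 221.8]), ([45, 38, 13, 10, 73], [318.4, 228.2])]
[[285.0, 211.1], [319.5, 226.9], [283.8, 226.8], [317.0, 242.6]]
flint 0.48 px [164. 208.] c [421.8 274.8] size [66.2 47.9] ang 76.5 corners [[391.0, 248.0], [437.0, 237.0], [453.0, 301.0], [406.0, 313.0]]
buff_sherd 0.71 px [211. 232.] c [436.4 120.7] size [46.4 40.7] ang 43.6 corners [[406.0, 119.0], [434.0, 90.0], [467.0, 122.0], [439.0, 151.0]]
flint 0.52 px [180. 241.] c [424.9 281.2] size [45.1 36. ] ang 89.2 corners [[407.0, 259.0], [443.0, 258.0], [443.0, 304.0], [407.0, 304.0]]
buff_sherd 0.64 px [236. 235.] c [438.  119.8] size [30.2 44. ] ang 71.1 corners [[412.0, 113.0], [454.0, 98.0], [464.0, 127.0], [422.0, 141.0]]
brown_stone 0.49 px [295. 235.] c [432.3 -43.8] size [35.6 43.7] ang 89.1 corners [[410.0, -61.0], [454.0, -62.0], [454.0, -26.0], [411.0, -26.0]]
(array([ 1.49, 28.23,  2.77]), array([-0.2, -0.1, 20.5]))
```

```bash
python3 -m creep '[0.3,4,0.5,0,0,6,0.2,0.6,8,1,0,0,12,0.2,0.9,12,1.5,0,0,18,0.2,1.2,16,2,0,0,23,0.2,1.4,20,2.5,0,0,23,0.2]'
python3 - <<'E'
from finds import *
st();print(rows([.438,.118,.10],np.radians(69)))
E
```

```text
time_s: 33.68
position: [0.4238, 0.0396, 0.2528]
ee_rot: [-0.566, -3.089, 0.004]
force: [0.9, 0.6, -0.1]
opening: 0.0684
grip_force: 0.0
t 33.68 tcp [0.4238 0.0396 0.2528] yaw 69.2 zdown [-0.002 -0.002 -1.   ] F [ 0.9  0.6 -0.1] open 0.0684 gf 0.0 q [-0.19 -0.26  1.96 -0.    1.45 -1.4 ]
(array([ 1.44,  7.88, 15.26]), array([-0.2, -0.1,  0.2]))
```

```bash
python3 -m creep '[0.5,3,2,0,0,0,0.2,1,6,5,0,0,0,0.2,1.4,7.9,9,0,0,0,0.2,1.4,7.9,13,0,0,0,0.2,1.4,7.9,15,0,0,0,0.2]'
python3 -m creep '[0,0,0,0,0,0,0.2]'
python3 - <<'E'
from finds import *
st();finds((("buff_sherd",.013),("flint",.03)));print(rows([.438,.118,.006],np.radians(69)))
E
```

```text
time_s: 34.1
position: [0.4356, 0.1179, 0.0983]
ee_rot: [-0.554, -3.084, 0.006]
force: [-1.5, -0.5, -0.5]
opening: 0.0685
grip_force: 0.0
time_s: 34.18
position: [0.4338, 0.117, 0.0972]
ee_rot: [-0.555, -3.078, 0.008]
force: [-0.0, 0.2, 0.2]
opening: 0.0684
grip_force: 0.0
t 34.18 tcp [0.4338 0.117  0.0972] yaw 69.6 zdown [-0.014 -0.002 -1.   ] F [-0.   0.2  0.2] open 0.0684 gf 0.0 q [-0.   -0.    2.05 -0.    1.11 -1.22]
buff_sherd 0.81 px [262. 199.] c [439. 116.] size [32.8 49.4] ang 69.5 corners [[410.0, 109.0], [456.0, 92.0], [468.0, 123.0], [422.0, 140.0]]
flint 0.91 px [457. 116.] c [423.7 275.2] size [54.6 41.2] ang 87.5 corners [[402.0, 249.0], [443.0, 247.0], [446.0, 302.0], [404.0, 303.0]]
(array([0.23, 0.13, 9.82]), array([-0.1,  0. ,  0.5]))
```

```bash
python3 -m creep '[0,0.1,3,0,0,0.5,0.25,0,0.1,6,0,0,0.5,0.3,0,0.1,8,0,0,0.5,0.3,0,0.1,8.8,0,0,0.5,0.3,0,0.1,8.8,0,0,0.5,0.3]' 30
python3 -m creep '[0,0,0,0,0,0,0.3,0,0,0,0,0,0,0.3]'
python3 - <<'E'
from finds import *
st();print(rows([.439,.117,.004],np.radians(69)))
E
```

```text
time_s: 34.75
position: [0.4389, 0.1168, 0.015]
ee_rot: [-0.574, -3.087, 0.005]
force: [0.3, 0.6, -0.4]
opening: 0.0596
grip_force: 0.0
time_s: 34.92
position: [0.4408, 0.1169, 0.017]
ee_rot: [0.573, 3.086, -0.003]
force: [0.3, 0.8, 0.0]
opening: 0.0598
grip_force: 0.0
t 34.92 tcp [0.4408 0.1169 0.017 ] yaw 69.0 zdown [ 0.002 -0.003 -1.   ] F [0.3 0.8 0. ] open 0.0598 gf 0.0 q [-0.01  0.15  2.08 -0.    0.91 -1.21]
(array([ 0.17, -0.05,  1.3 ]), array([-0.1,  0.2, -0. ]))
```

```bash
python3 -m creep '[0.1,0,0.7,0,0,0,0.3,0.1,0,1.4,0,0,0,0.3,0.1,0,1.4,0,0,0,0.5,0.1,0,1.4,0,0,0,0.7,0.1,0,1.4,0,0,0,0.8]' 40
python3 -m creep '[0,0,0,0,0,0,0.8,0,0,0,0,0,0,0.8]'
python3 -c "
from h import *
st()"
```

```text
time_s: 35.33
position: [0.4374, 0.1172, 0.0008]
ee_rot: [-0.573, -3.087, 0.005]
force: [-0.1, 0.7, -0.6]
opening: 0.0329
grip_force: 39.5
time_s: 35.5
position: [0.4376, 0.1173, 0.0008]
ee_rot: [-0.573, -3.087, 0.004]
force: [-0.3, -0.7, -0.2]
opening: 0.0329
grip_force: 39.5
t 35.5 tcp [0.4376 0.1173 0.0008] yaw 69.0 zdown [-0.002 -0.002 -1.   ] F [-0.3 -0.7 -0.2] open 0.0329 gf 39.5 q [-0.    0.19  2.08 -0.    0.87 -1.21]
```

```bash
python3 -m creep '[0,0,-2,0,0,0,0.85,0,0,-5,0,0,0,0.85,0,0,-9,0,0,0,0.85]' 50
python3 -m creep '[0.2,-4,0,0,0,-6,0.85,0.2,-8,0,0,0,-12,0.85,0.2,-12,0,0,0,-18,0.85,0.2,-16,0,0,0,-23.5,0.85,0.2,-20,0,0,0,-23.5,0.85]'
python3 - <<'E'
from finds import *
st();print(rows([.427,-.105,.02],np.radians(92.5)))
E
```

```text
time_s: 35.75
position: [0.435, 0.1175, 0.0893]
ee_rot: [-0.572, -3.081, 0.006]
force: [1.1, 0.3, -0.3]
opening: 0.032
grip_force: 53.8
time_s: 36.17
position: [0.3696, -0.0538, 0.0916]
ee_rot: [0.077, -3.139, 0.004]
force: [-0.2, -1.0, -0.7]
opening: 0.0325
grip_force: 53.8
t 36.17 tcp [ 0.3696 -0.0538  0.0916] yaw 92.8 zdown [-0.001 -0.003 -1.   ] F [-0.2 -1.  -0.7] open 0.0325 gf 53.8 q [-0.47 -0.23  2.27 -0.    1.1  -2.09]
(array([-5.49, -5.38,  7.16]), array([-0.1, -0.1,  0.3]))
```

```bash
python3 -m creep '[-2.7,-2.7,0,0,0,0,0.85,-5.5,-5.4,0,0,0,0,0.85,-5.5,-5.4,3,0,0,0,0.85,-5.5,-5.4,5.5,0,0,0,0.85,-5.5,-5.4,6.5,0,0,0,0.85]'
python3 -m creep '[0,0,0.4,0,0,0,0.85,0,0,0.7,0,0,0,0.85,0,0,0.7,0,0,0,0.85]'
python3 -c "
from h import *
st()"
```

```text
time_s: 36.58
position: [0.4253, -0.1043, 0.0235]
ee_rot: [0.066, -3.134, -0.0]
force: [-0.4, -0.1, -0.5]
opening: 0.0326
grip_force: 53.8
time_s: 36.83
position: [0.4274, -0.1048, 0.0198]
ee_rot: [0.068, -3.139, 0.004]
force: [-0.3, -0.1, 0.7]
opening: 0.0323
grip_force: 53.9
t 36.83 tcp [ 0.4274 -0.1048  0.0198] yaw 92.5 zdown [-0.002 -0.003 -1.   ] F [-0.3 -0.1  0.7] open 0.0323 gf 53.9 q [-0.51  0.11  2.12 -0.    0.91 -2.13]
```

```bash
python3 -m creep '[0,0,0,0,0,0,0.6,0,0,0,0,0,0,0.45,0,0,0,0,0,0,0.45,0,0,-4,0,0,0,0.45,0,0,-8,0,0,0,0.3]' 30
python3 -m creep '[0,4,-1.5,0,0,-7,0.2,0,8,-3,0,0,-14,0.2,0,12,-4.5,0,0,-21,0.2,0,16,-5,0,0,-28,0.2,0,20,-5,0,0,-35,0.2]'
python3 - <<'E'
from finds import *
st();finds((("flint",.03),));print(rows([.4245,.25,.14],np.radians(178)))
finds((("buff_sherd",.03),("brown_stone",.04)),"top")
E
```

```text
time_s: 37.25
position: [0.4251, -0.1034, 0.0983]
ee_rot: [0.067, -3.133, -0.002]
force: [1.2, -0.9, -0.1]
opening: 0.0574
grip_force: 0.0
time_s: 37.67
position: [0.4202, 0.0968, 0.1517]
ee_rot: [-1.016, 2.97, -0.006]
force: [1.5, -0.7, -0.8]
opening: 0.0685
grip_force: 0.0
t 37.67 tcp [0.4202 0.0968 0.1517] yaw 127.8 zdown [ 0.004 -0.003 -1.   ] F [ 1.5 -0.7 -0.8] open 0.0685 gf 0.0 q [-0.05 -0.15  2.07 -0.    1.22 -2.28]
flint 0.56 px [389. 275.] c [414.2 273.2] size [57.  19.3] ang 83.4 corners [[401.0, 246.0], [420.0, 244.0], [427.0, 300.0], [408.0, 303.0]]
(array([-9.72, 11.39,  0.98]), array([ -0. ,  -0. , -49.9]))
buff_sherd 0.6 px [319. 237.] c [ 430.4 -103.3] size [32.8 41.1] ang 89.2 corners [[410.0, -119.0], [451.0, -120.0], [451.0, -87.0], [410.0, -87.0]]
brown_stone 0.49 px [297. 234.] c [434.9 -44.1] size [47.5 41.9] ang 8.6 corners [[408.0, -27.0], [414.0, -68.0], [461.0, -61.0], [455.0, -20.0]]
```

```bash
python3 -m creep '[-1.9,2.2,0,0,0,-7,0.2,-3.8,4.5,0,0,0,-14,0.2,-5.8,6.8,0,0,0,-21,0.2,-7.8,9.1,0,0,0,-28,0.2,-9.7,11.4,0,0,0,-35,0.2]'
python3 -m creep '[0,0,0,0,0,-7,0.2,0,0,0,0,0,-15,0.2,0,0,0,0,0,-15,0.2]'
python3 - <<'E'
from finds import *
st();finds((("flint",.03),));print(rows([.4245,.277,.10],np.radians(178)))
E
```

```text
time_s: 38.33
position: [0.4275, 0.2442, 0.1485]
ee_rot: [1.857, -2.53, 0.002]
force: [0.8, 0.1, -0.1]
opening: 0.0683
grip_force: 0.0
time_s: 38.58
position: [0.4273, 0.2434, 0.1483]
ee_rot: [2.17, -2.266, 0.0]
force: [-0.2, 0.1, -0.3]
opening: 0.0683
grip_force: 0.0
t 38.58 tcp [0.4273 0.2434 0.1483] yaw 177.5 zdown [-0.003 -0.003 -1.   ] F [-0.2  0.1 -0.3] open 0.0683 gf 0.0 q [ 0.27  0.03  1.91 -0.    1.21 -2.82]
flint 0.79 px [261. 219.] c [423.1 276.4] size [48.4 37.1] ang 86.6 corners [[403.0, 253.0], [440.0, 251.0], [443.0, 299.0], [406.0, 302.0]]
(array([-3.37,  0.42,  4.83]), array([ 0.1, -0.2, -0.9]))
```

```bash
python3 -m creep '[-1.6,0.2,1,0,0,1,0.2,-3.3,0.5,3,0,0,1,0.2,-3.3,0.5,6,0,0,1,0.2,-3.3,0.5,9,0,0,1,0.25,-3.3,0.5,11,0,0,1,0.25]'
python3 -m creep '[0,0,1,0,0,0,0.25,0,0,2,0,0,0,0.25,0,0,2.4,0,0,0,0.25,0,0,2.4,0,0,0,0.25]'
python3 -c "
from h import *
st()"
```

```text
time_s: 39.1
position: [0.4218, 0.2762, 0.0359]
ee_rot: [2.142, -2.29, -0.001]
force: [0.4, 0.3, 0.1]
opening: 0.0637
grip_force: 0.0
time_s: 39.43
position: [0.423, 0.2771, 0.0143]
ee_rot: [2.147, -2.288, 0.0]
force: [-0.5, -0.5, 0.0]
opening: 0.0642
grip_force: 0.0
t 39.43 tcp [0.423  0.2771 0.0143] yaw 176.4 zdown [-0.002 -0.003 -1.   ] F [-0.5 -0.5  0. ] open 0.0642 gf 0.0 q [ 0.34  0.28  1.94 -0.    0.93 -2.74]
```

```bash
python3 -m creep '[0,0,0.7,0,0,0,0.4,0,0,0.7,0,0,0,0.6,0,0,0.7,0,0,0,0.75,0,0,0.7,0,0,0,0.8,0,0,0.7,0,0,0,0.8]' 50
python3 -c "
from h import *
st()"
python3 -m creep '[0,0,-2,0,0,0,0.85,0,0,-5,0,0,0,0.85,0,0,-9,0,0,0,0.85,0,0,-9,0,0,0,0.85]' 60
python3 -c "
from h import *
st();print(rows([.43,-.165,.10],np.radians(92.5)),rows([.41,0,.10],np.radians(92.5)))"
```

```text
time_s: 39.85
position: [0.4231, 0.2777, 0.0079]
ee_rot: [2.15, -2.287, 0.001]
force: [0.1, -0.4, 0.4]
opening: 0.0358
grip_force: 50.1
t 39.85 tcp [0.4231 0.2777 0.0079] yaw 176.5 zdown [-0.001 -0.002 -1.   ] F [ 0.1 -0.4  0.4] open 0.0358 gf 50.1 q [ 0.34  0.29  1.94 -0.    0.92 -2.74]
time_s: 40.18
position: [0.4278, 0.2797, 0.105]
ee_rot: [-2.146, 2.282, -0.009]
force: [1.9, 0.7, 0.8]
opening: 0.0354
grip_force: 60.1
t 40.18 tcp [0.4278 0.2797 0.105 ] yaw 176.5 zdown [ 0.01   0.002 -1.   ] F [1.9 0.7 0.8] open 0.0354 gf 60.1 q [ 0.34  0.13  1.9  -0.    1.11 -2.74]
(array([44.37, -2.95,  0.42]), array([-0.4,  0.5, 84. ])) (array([28.02,  0.06,  0.43]), array([-0.4,  0.5, 84. ]))
```

```bash
python3 -m creep '[4,-0.2,0,0,0,7,0.85,8,-0.4,0,0,0,14,0.85,12,-0.6,0,0,0,21,0.85,16,-0.8,0,0,0,28,0.85,20,-1,0,0,0,35,0.85]'
python3 -c "
from h import *
st();print(rows([.43,-.166,.10],np.radians(92.5)))"
```

```text
time_s: 40.6
position: [0.4201, 0.076, 0.0981]
ee_rot: [1.356, -2.831, 0.003]
force: [0.7, -0.8, -0.9]
opening: 0.0352
grip_force: 60.1
t 40.6 tcp [0.4201 0.076  0.0981] yaw 141.2 zdown [-0.002 -0.003 -1.   ] F [ 0.7 -0.8 -0.9] open 0.0352 gf 60.1 q [-0.1  -0.08  2.12 -0.    1.1  -2.57]
(array([ 18.23, -15.94,  -0.12]), array([-0.1, -0.2, 48.7]))
```

```bash
python3 -m creep '[3,-2.6,0,0,0,7,0.85,6,-5.2,0,0,0,14,0.85,9,-7.9,0,0,0,21,0.85,12,-10.5,0,0,0,28,0.85,15,-13.1,0,0,0,35,0.85]'
python3 -c "
from h import *
st();print(rows([.43,-.166,.10],np.radians(92.5)))"
```

```text
time_s: 41.02
position: [0.4293, -0.1235, 0.0987]
ee_rot: [0.44, -3.109, 0.004]
force: [0.2, 0.5, 0.0]
opening: 0.0353
grip_force: 60.1
t 41.02 tcp [ 0.4293 -0.1235  0.0987] yaw 106.1 zdown [-0.001 -0.003 -1.   ] F [0.2 0.5 0. ] open 0.0353 gf 60.1 q [-0.55 -0.02  2.07 -0.    1.1  -2.4 ]
(array([ 1.11, -4.1 , -0.12]), array([-0.2, -0.1, 13.6]))
```

```bash
python3 -m creep '[0.6,-2,0,0,0,7,0.85,1.1,-4.1,0,0,0,13.6,0.85,1.1,-4.1,2.5,0,0,13.6,0.85,1.1,-4.1,5,0,0,13.6,0.85,1.1,-4.1,6.5,0,0,13.6,0.85]'
python3 -m creep '[0,0,0.5,0,0,0,0.85,0,0,0.9,0,0,0,0.85,0,0,0.9,0,0,0,0.85]'
python3 -c "
from h import *
st()"
```

```text
time_s: 41.43
position: [0.4294, -0.1639, 0.0316]
ee_rot: [0.076, -3.137, 0.002]
force: [-0.5, 0.3, -1.1]
opening: 0.0351
grip_force: 60.1
time_s: 41.68
position: [0.4305, -0.164, 0.0245]
ee_rot: [0.079, -3.138, 0.004]
force: [-0.6, -0.8, 0.5]
opening: 0.0353
grip_force: 60.1
t 41.68 tcp [ 0.4305 -0.164   0.0245] yaw 92.9 zdown [-0.003 -0.002 -1.   ] F [-0.6 -0.8  0.5] open 0.0353 gf 60.1 q [-0.62  0.15  2.06 -0.    0.93 -2.24]
```

```bash
python3 -m creep '[0,0,0,0,0,0,0.6,0,0,0,0,0,0,0.45,0,0,0,0,0,0,0.45,0,0,-4,0,0,0,0.45,0,0,-8,0,0,0,0.45]' 30
python3 -m creep '[0,-2,-4,0,0,0,0.3,0.5,-5,-8,0,0,0,0.3,1,-8,-12,0,0,0,0.3,1.5,-10.5,-15,0,0,0,0.3,1.5,-10.5,-15,0,0,0,0.3]'
python3 - <<'E'
from finds import *
st()
w=ctrl.camera("wrist");s=ctrl.camera("scene");t=ctrl.camera("top")
cv2.imwrite("pics/f.png",np.hstack([cv2.resize(s["frame"][170:290,225:385],(400,300),interpolation=2),cv2.resize(w["frame"],(400,300),interpolation=3)]))
for n in("flint","brown_stone","buff_sherd"):
  for nm,p in(("top",t),("wrist",w)):
    print(n,nm,[(round(a["p"],2),np.round(atz(p,a["point"],.03),3)[:2]) for a in ctrl.recognise(n,p)[:2]])
E
```

```text
time_s: 42.1
position: [0.4287, -0.1625, 0.1036]
ee_rot: [0.078, -3.133, -0.002]
force: [1.1, -1.5, 0.7]
opening: 0.047
grip_force: 0.0
time_s: 42.52
position: [0.4223, -0.2732, 0.2611]
ee_rot: [-0.076, 3.137, -0.017]
force: [1.3, -0.2, 0.8]
opening: 0.0598
grip_force: 0.0
t 42.52 tcp [ 0.4223 -0.2732  0.2611] yaw 92.8 zdown [ 0.004 -0.011 -1.   ] F [ 1.3 -0.2  0.8] open 0.0598 gf 0.0 q [-0.81 -0.06  1.76 -0.    1.43 -2.43]
flint top [(0.65, array([ 0.423, -0.16 ]))]
flint wrist [(0.85, array([ 0.434, -0.161])), (0.6, array([0.644, 0.11 ]))]
brown_stone top [(0.5, array([ 0.431, -0.04 ]))]
brown_stone wrist [(0.6, array([ 0.425, -0.104])), (0.57, array([ 0.43 , -0.048]))]
buff_sherd top [(0.65, array([ 0.425, -0.103]))]
buff_sherd wrist [(0.82, array([ 0.423, -0.109])), (0.62, array([0.65 , 0.108]))]
```

View pics/f.png

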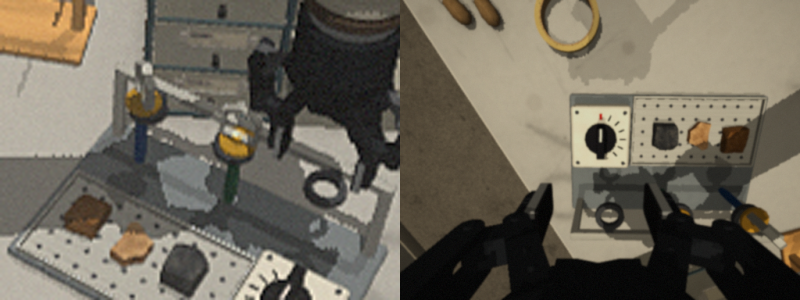

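Both scrapers hang upright in rings 1 and 2, the three finds lie in the tray, and the dial is at the red mark. Now the dial.

```bash
python3 -m creep '[0,0,0,0,0,0,0.3,0,0,0,0,0,0,0.3]'
python3 - <<'E'
from h import *
st()
w=ctrl.camera("wrist");r=ctrl.recognise("dial",w);print(r[0]["p"],r[0]["point"],atz(w,r[0]["point"],.075))
print(rows([.431,-.269,.12],np.radians(92.5)))
E
```

```text
time_s: 43.13
position: [0.4212, -0.2686, 0.2542]
ee_rot: [0.079, -3.138, 0.003]
force: [-0.5, 0.6, 0.8]
opening: 0.0599
grip_force: 0.0
t 43.13 tcp [ 0.4212 -0.2686  0.2542] yaw 92.9 zdown [-0.003 -0.002 -1.   ] F [-0.5  0.6  0.8] open 0.0599 gf 0.0 q [-0.81 -0.05  1.77 -0.    1.42 -2.43]
0.7 [249.3, 181.2] [ 0.43114385 -0.27329884  0.075     ]
(array([-1.01, -0.03, 13.45]), array([-0.1, -0.2,  0.4]))
```

```bash
python3 -m creep '[-1,-0.1,3,0,0,0.4,0.4,-1,-0.1,7,0,0,0.4,0.4,-1,-0.1,11,0,0,0.4,0.4,-1,-0.1,14,0,0,0.4,0.4,-1,-0.1,16,0,0,0.4,0.4]' 40
python3 -m creep '[0,0,1,0,0,0,0.4,0,0,2,0,0,0,0.4,0,0,2.3,0,0,0,0.4,0,0,2.3,0,0,0,0.4]'
python3 -c "
from h import *
st()"
```

```text
time_s: 43.65
position: [0.4292, -0.2683, 0.091]
ee_rot: [0.067, -3.135, -0.002]
force: [0.0, -0.2, 0.5]
opening: 0.051
grip_force: 0.0
time_s: 43.98
position: [0.4312, -0.2704, 0.0721]
ee_rot: [0.067, -3.139, 0.005]
force: [-0.4, 0.2, -0.1]
opening: 0.0511
grip_force: 0.0
t 43.98 tcp [ 0.4312 -0.2704  0.0721] yaw 92.5 zdown [-0.002 -0.003 -1.   ] F [-0.4  0.2 -0.1] open 0.0511 gf 0.0 q [-0.8   0.18  1.91 -0.    1.05 -2.41]
```

```bash
python3 -m creep '[0,0,0,0,0,0,0.7,0,0,0,0,0,0,0.9,0,0,0,0,0,0,1,0,0,0,0,0,0,1,0,0,0,0,0,0,1]' 50
python3 -c "
from h import *
st()"
python3 -m creep '[0,0,0,0,0,7,1,0,0,0,0,0,14,1,0,0,0,0,0,21,1,0,0,0,0,0,28,1,0,0,0,0,0,35,1]'
python3 -c "
from h import *
st()"
```

```text
time_s: 44.4
position: [0.4316, -0.2713, 0.0731]
ee_rot: [0.068, -3.14, 0.008]
force: [-1.3, -1.5, 4.9]
opening: 0.011
grip_force: 51.6
t 44.4 tcp [ 0.4316 -0.2713  0.0731] yaw 92.5 zdown [-0.001 -0.005 -1.   ] F [-1.3 -1.5  4.9] open 0.011 gf 51.6 q [-0.8   0.18  1.91 -0.    1.05 -2.41]
time_s: 44.82
position: [0.4338, -0.2722, 0.0735]
ee_rot: [0.877, 3.01, -0.012]
force: [8.1, -5.0, -1.1]
opening: 0.0107
grip_force: 172.2
t 44.82 tcp [ 0.4338 -0.2722  0.0735] yaw 57.5 zdown [ 0.004 -0.009 -1.   ] F [ 8.1 -5.  -1.1] open 0.0107 gf 172.2 q [-0.79  0.18  1.91 -0.    1.04 -1.8 ]
```

```bash
python3 -m creep '[0,0,0,0,0,7,1,0,0,0,0,0,14,1,0,0,0,0,0,21,1,0,0,0,0,0,28,1,0,0,0,0,0,35,1]'
python3 -m creep '[0,0,0,0,0,7,1,0,0,0,0,0,14,1,0,0,0,0,0,21,1,0,0,0,0,0,22,1,0,0,0,0,0,22,1]'
python3 -c "
from h import *
st();print(ctrl.sense()['moment'])"
```

```text
time_s: 45.23
position: [0.4339, -0.2699, 0.0744]
ee_rot: [1.751, 2.603, -0.0]
force: [5.2, 6.7, 13.3]
opening: 0.0102
grip_force: 67.6
time_s: 45.65
position: [0.434, -0.2708, 0.0745]
ee_rot: [2.202, 2.232, -0.003]
force: [6.5, 3.1, 10.1]
opening: 0.0105
grip_force: 104.9
t 45.65 tcp [ 0.434  -0.2708  0.0745] yaw 0.8 zdown [ 0.003 -0.006 -1.   ] F [ 6.5  3.1 10.1] open 0.0105 gf 104.9 q [-0.79  0.18  1.91 -0.    1.05 -0.81]
[ 1.08667762 -0.91665786  2.32217227]
```

```bash
python3 -m creep '[0,0,0,0,0,0,0.7,0,0,0,0,0,0,0.5,0,0,0,0,0,0,0.4,0,0,0,0,0,0,0.4]' 30
python3 -m creep '[0,0,-3,0,0,0,0.4,0,0,-7,0,0,0,0.4,0,0,-11,0,0,0,0.4,0,0,-15,0,0,0,0.3,0,0,-17,0,0,0,0.3]'
python3 -m creep '[3,0,-1,0,0,0,0.3,3,0,-1,0,0,0,0.3,3,0,-1,0,0,0,0.3]'
python3 - <<'E'
from h import *
st();w=ctrl.camera("wrist");r=ctrl.silhouettes("dial",w)[0];m=r["mask"].astype(np.uint8);print(r["p"],r["point"])
u,v=np.round(r["point"]).astype(int);g=cv2.cvtColor(w["frame"],6)
s=g[v-26:v+26,u-26:u+26];print("\n".join("".join("#" if k<45 else "+" if k<110 else "." for k in q) for q in s[::2]))
# line: bright px inside dark skirt
c=cv2.morphologyEx((s<60).astype(np.uint8),cv2.MORPH_CLOSE,np.ones((9,9)));l=np.argwhere((c>0)&(s>85))
W=np.array([atz(w,(q[1]+u-26,q[0]+v-26),.091)[:2] for q in l]);print(len(l),W.mean(0));d=np.linalg.svd(W-W.mean(0))[2][0];C=atz(w,r["point"],.075)[:2];e=W.mean(0)-C;print("line az",np.degrees(np.arctan2(d[1],d[0])),"centre->line az",np.degrees(np.arctan2(e[1],e[0])))
red=cv2.inRange(cv2.cvtColor(w["frame"],40),(0,150,90),(6,255,255))+cv2.inRange(cv2.cvtColor(w["frame"],40),(174,150,90),(180,255,255));q=np.argwhere(red[v-50:v+50,u-50:u+50]).mean(0)+[v-50,u-50];R0=atz(w,q[::-1],.056)[:2]-atz(w,r["point"],.07)[:2];print("red az",np.degrees(np.arctan2(R0[1],R0[0])))
E
```

```text
time_s: 45.98
position: [0.4305, -0.2699, 0.0714]
ee_rot: [-2.212, -2.23, 0.006]
force: [0.0, 0.5, 0.8]
opening: 0.0513
grip_force: 0.0
time_s: 46.4
position: [0.4324, -0.2711, 0.2471]
ee_rot: [2.208, 2.225, -0.006]
force: [0.2, 0.9, 0.0]
opening: 0.0601
grip_force: 0.0
time_s: 46.65
position: [0.4311, -0.2393, 0.2521]
ee_rot: [2.21, 2.231, -0.006]
force: [-0.2, -1.1, -1.7]
opening: 0.0597
grip_force: 0.0
t 46.65 tcp [ 0.4311 -0.2393  0.2521] yaw 0.5 zdown [-0.002 -0.003 -1.   ] F [-0.2 -1.1 -1.7] open 0.0597 gf 0.0 q [-0.75 -0.07  1.79 -0.    1.42 -0.76]
0.78 [258.8, 196.4]
............++....................+.................
....................................................
.++.......................+.++...............+......
...+.............+++++######++++...........+........
.............++##################++.................
..........++########################++..............
........++#############################+............
.......+################################++..........
......+#######+++++######################++.........
.....+########+....+#####################
[... 278 characters left out ...]
...++#############+....+#################++........
.....+##############++++##################+.........
......+##################################++.........
.......++##############################++...........
.........+############################+.............
..........++#######################++...............
..............++##################+.................
..................+++++############.................
........................+##########+................
.........................+#########+................
..........................+#####+++.................
108 [ 0.42629478 -0.26245687]
line az -45.045758578915475 centre->line az 155.27231234151853
red az -174.3426548229264
```

The white line now reads about 47° from the stop, which is only two clicks, so the bar slipped or sprang back. I'll regrip aligned at that angle and finish the turn in smaller steps.

```bash
python3 -m creep '[-1.5,0,0,0,0,-7,0.3,-3,0,0,0,0,-14,0.3,-3,0,0,0,0,-21,0.3,-3,0,0,0,0,-28,0.3,-3,0,0,0,0,-35,0.3]'
python3 -m creep '[0,0,0,0,0,-6,0.3,0,0,0,0,0,-11,0.3,0,0,0,0,0,-11,0.3,0,0,0,0,0,-11,0.3]'
cat > dial.py <<'E'
from h import *
def dial():
    w=ctrl.camera("wrist");r=ctrl.silhouettes("dial",w)[0];u,v=np.round(r["point"]).astype(int);print("p",round(r["p"],2),r["point"],"xy@.075",atz(w,r["point"],.075)[:2].round(4))
    g=cv2.cvtColor(w["frame"],6);k=40;s=g[v-k:v+k,u-k:u+k]
    print("\n".join("".join("#" if a<45 else "+" if a<100 else "." for a in q) for q in s[::2]))
    c=cv2.morphologyEx((s<60).astype(np.uint8),cv2.MORPH_CLOSE,np.ones((9,9)));q,l,S,C=cv2.connectedComponentsWithStats(((c>0)&(s>85)).astype(np.uint8))
    i=min((j for j in range(1,q) if S[j,4]>25),key=lambda j:np.hypot(*(C[j]-k)),default=None)
    if i is None:print("no line");return
    W=np.array([atz(w,(b+u-k,a+v-k),.091)[:2] for a,b in np.argwhere(l==i)]);d=np.linalg.svd(W-W.mean(0))[2][0]
    print("line az mod180",np.degrees(np.arctan2(d[1],d[0]))%180,"theta if front half",(182.5-np.degrees(np.arctan2(d[1],d[0]))%180)%180,"n",len(W))
E
python3 -c "
from dial import *
st();dial();print(rows([.432,-.270,.068],np.radians(46.7)))"
```

```text
time_s: 47.17
position: [0.4306, -0.2702, 0.2502]
ee_rot: [-1.431, -2.792, 0.004]
force: [0.2, -0.0, 0.3]
opening: 0.06
grip_force: 0.0
time_s: 47.5
position: [0.4308, -0.2699, 0.2506]
ee_rot: [-1.169, -2.913, 0.004]
force: [0.7, -0.8, -0.6]
opening: 0.0593
grip_force: 0.0
t 47.5 tcp [ 0.4308 -0.2699  0.2506] yaw 46.3 zdown [-0.004 -0.001 -1.   ] F [ 0.7 -0.8 -0.6] open 0.0593 gf 0.0 q [-0.8  -0.03  1.75 -0.    1.42 -1.6 ]
p 0.78 [253.8, 173.0] xy@.075 [ 0.4306 -0.27  ]
............++++++........................................++++++++..............
........+++.++++.............................................+++++++............
......+++++++++................................................++++++++.........
....++++++++....................................................+++++++++.......
...+++++++........................................................+++++++++.....
.++++++++...........................................................+++++++++...
++++.++...............................................................+++++++++.
++.++.....................................................
[... 2049 characters left out ...]
...................................++.................................++..+++++
.....................................................................+++....++++
...................................................................+++........++
................................................................................
................................................................................
................................................................................
................................................................................
line az mod180 113.66984047785023 theta if front half 68.83015952214977 n 82
(array([-0.11,  0.12, 18.3 ]), array([-0.2, -0.1, -0.4]))
```

```bash
python3 -m creep '[-0.1,0.1,2,0,0,7,0.4,-0.1,0.1,5,0,0,14,0.4,-0.1,0.1,8,0,0,20,0.4,-0.1,0.1,11,0,0,22.6,0.4,-0.1,0.1,13,0,0,22.6,0.4]' 60
python3 -c "
from dial import *
st();dial();print(rows([.432,-.270,.070],np.radians(23.7)))"
```

```text
time_s: 48.02
position: [0.4311, -0.2688, 0.1186]
ee_rot: [-1.717, -2.626, 0.004]
force: [0.7, 0.9, 0.5]
opening: 0.0513
grip_force: 0.0
t 48.02 tcp [ 0.4311 -0.2688  0.1186] yaw 23.6 zdown [-0.005  0.    -1.   ] F [0.7 0.9 0.5] open 0.0513 gf 0.0 q [-0.79  0.11  1.89 -0.    1.15 -1.2 ]
p 0.74 [256.9, 215.3] xy@.075 [ 0.4329 -0.2675]
.......................++...............................++......................
..++.........................................................................++.
...++++..................................................................++##++.
......+++........................+++###+++####+++++++....+++...+++...+++####+...
........+#+................+++########################++++++++++++++++###+++....
.......................++#################################+++++++++++++++++.....
...................++########################################++++++++++++++.....
.................+#############################################+++++++++++++....
................+################################################++++++++++.....
..............+####################
[... 1910 characters left out ...]
.........................++#########################++.........................
...............................+#################++.............................
................................+###############+...............................
................................################+...............................
................................################+...............................
................................################+...............................
................................################+...............................
line az mod180 115.97254504578721 theta if front half 66.52745495421279 n 55
(array([-0.34,  0.12,  4.76]), array([-0.4, -0.4,  0.1]))
```

The line is vertical in the image at this yaw, so the dial is at click 3. Grip and turn 29°, which allows up to 17° of lag and still stays below the fifth click.

```bash
python3 -m creep '[-0.1,0.1,1.6,0,0,0,0.4,-0.2,0.1,3.2,0,0,0,0.4,-0.2,0.1,4.4,0,0,0,0.4,-0.2,0.1,4.8,0,0,0,0.4,-0.2,0.1,4.8,0,0,0,0.4]'
python3 -m creep '[0,0,0,0,0,0,0.8,0,0,0,0,0,0,1,0,0,0,0,0,0,1,0,0,0,0,0,0,1,0,0,0,0,0,0,1]' 80
python3 -c "
from h import *
st()"
python3 -m creep '[0,0,0,0,0,6,1,0,0,0,0,0,12,1,0,0,0,0,0,18,1,0,0,0,0,0,24,1,0,0,0,0,0,29,1]'
python3 -m creep '[0,0,0,0,0,0,1,0,0,0,0,0,0,1]'
python3 -c "
from dial import *
st();dial()"
```

```text
time_s: 48.53
position: [0.4338, -0.2713, 0.0735]
ee_rot: [-1.714, -2.631, 0.005]
force: [0.3, 0.5, 0.8]
opening: 0.0513
grip_force: 0.0
time_s: 48.95
position: [0.4349, -0.2719, 0.0751]
ee_rot: [1.714, 2.631, -0.005]
force: [-0.1, 1.7, 6.4]
opening: 0.0101
grip_force: 79.4
t 48.95 tcp [ 0.4349 -0.2719  0.0751] yaw 23.9 zdown [-0.    -0.004 -1.   ] F [-0.1  1.7  6.4] open 0.0101 gf 79.4 q [-0.79  0.18  1.9  -0.    1.05 -1.21]
time_s: 49.37
position: [0.4351, -0.2751, 0.0759]
ee_rot: [2.311, 2.116, -0.013]
force: [-2.9, -7.6, 4.2]
opening: 0.0098
grip_force: 148.4
time_s: 49.53
position: [0.4352, -0.2751, 0.0759]
ee_rot: [2.306, 2.121, -0.012]
force: [-2.2, -6.0, 3.3]
opening: 0.01
grip_force: 142.4
t 49.53 tcp [ 0.4352 -0.2751  0.0759] yaw -4.8 zdown [-0.    -0.011 -1.   ] F [-2.2 -6.   3.3] open 0.01 gf 142.4 q [-0.79  0.18  1.9  -0.01  1.05 -0.71]
p 0.92 [255.2, 222.5] xy@.075 [ 0.4374 -0.2625]
+++.......+++............................................................+###++.
+.++++...........................+++...................................+###++...
++++++++...................+
[... 2426 characters left out ...]
#######+++++++################++++++++++############+...
+############+++++++++++##############################+++++++++++############...
#############++++++++++###############################+++++++++++############+..
############+++++++++++###############################++++++++++++############+.
############+++++++++++################################+++++++++++############+.
###########++++++++++++################################+++++++++++#############+
###########++++++++++++################################++++++++++++############+
###########+++++++++++#################################++++++++++++#############
line az mod180 98.47608313370515 theta if front half 84.02391686629485 n 162
```

```bash
python3 -m creep '[0,0,0,0,0,4,1,0,0,0,0,0,8,1,0,0,0,0,0,8,1]'
python3 -c "
from dial import *
st();dial()" | grep -v '#'
```

```text
time_s: 49.88
position: [0.4344, -0.2759, 0.0762]
ee_rot: [2.453, 1.949, -0.014]
force: [-6.6, -8.9, 6.7]
opening: 0.0103
grip_force: 93.7
t 49.88 tcp [ 0.4344 -0.2759  0.0762] yaw -13.1 zdown [-0.002 -0.012 -1.   ] F [-6.6 -8.9  6.7] open 0.0103 gf 93.7 q [-0.8   0.18  1.9  -0.01  1.05 -0.56]
p 0.65 [253.2, 221.0] xy@.075 [ 0.4377 -0.2628]
line az mod180 81.72747766015037 theta if front half 100.77252233984963 n 195
```

```bash
python3 -m creep '[0,0,0,0,0,-3,1,0,0,0,0,0,-6,1,0,0,0,0,0,-6,1]'
python3 -c "
from dial import *
st();dial()" | grep -v '#'
```

```text
time_s: 50.23
position: [0.4346, -0.2754, 0.0761]
ee_rot: [2.345, 2.079, -0.012]
force: [-3.9, -7.5, 6.9]
opening: 0.01
grip_force: 79.1
t 50.23 tcp [ 0.4346 -0.2754  0.0761] yaw -6.9 zdown [-0.001 -0.011 -1.   ] F [-3.9 -7.5  6.9] open 0.01 gf 79.1 q [-0.79  0.18  1.9  -0.01  1.05 -0.67]
p 0.55 [252.0, 222.2] xy@.075 [ 0.4357 -0.2625]
line az mod180 84.66369430544546 theta if front half 97.83630569455454 n 192
```

```bash
python3 -m creep '[0,0,0,0,0,-3,1,0,0,0,0,0,-5,1,0,0,0,0,0,-5,1]'
python3 -c "
from dial import *
st();dial()" | grep -v '#'
python3 -m creep '[0,0,0,0,0,0,0.8,0,0,0,0,0,0,0.6,0,0,0,0,0,0,0.4,0,0,0,0,0,0,0.4,0,0,-2,0,0,0,0.4]' 30
python3 -m creep '[0,0,-4,0,0,0,0.4,0,0,-8,0,0,0,0.4,0,0,-12,0,0,0,0.4,0,0,-15,0,0,0,0.4,0,0,-15,0,0,0,0.4]'
python3 -c "
from dial import *
st();dial()"
```

```text
time_s: 50.58
position: [0.4347, -0.2745, 0.0759]
ee_rot: [2.255, 2.178, -0.01]
force: [-3.2, -4.9, 5.5]
opening: 0.0097
grip_force: 82.3
t 50.58 tcp [ 0.4347 -0.2745  0.0759] yaw -2.0 zdown [-0.001 -0.009 -1.   ] F [-3.2 -4.9  5.5] open 0.0097 gf 82.3 q [-0.79  0.18  1.9  -0.01  1.05 -0.76]
p 0.75 [251.9, 224.1] xy@.075 [ 0.4346 -0.2626]
++++++++++++....................................................................
line az mod180 87.63570844443187 theta if front half 94.86429155556813 n 193
time_s: 51.1
position: [0.4316, -0.2688, 0.09]
ee_rot: [-2.256, -2.174, 0.005]
force: [0.5, 0.6, 0.6]
opening: 0.0511
grip_force: 0.0
time_s: 51.52
position: [0.4372, -0.2735, 0.2516]
ee_rot: [2.252, 2.171, -0.005]
force: [0.0, -0.8, 1.0]
opening: 0.0513
grip_force: 0.0
t 51.52 tcp [ 0.4372 -0.2735  0.2516] yaw -2.1 zdown [ 0.007 -0.012 -1.   ] F [ 0.  -0.8  1. ] open 0.0513 gf 0.0 q [-0.79 -0.02  1.75 -0.    1.4  -0.75]
p 0.76 [249.9, 168.0] xy@.075 [ 0.4351 -0.2704]
................................................................................
...............................................
[... 2487 characters left out ...]
..............+++++++..............................++++..
................................................................................
.........+......................................................................
........+++.....................................................................
................................................................................
................................................................................
................................................................................
................................................................................
line az mod180 90.70281041972534 theta if front half 91.79718958027466 n 81
```

```bash
python3 -m creep '[0,0,0,0,0,0,0.4,0,0,0,0,0,0,0.4,0,0,0,0,0,0,0.4,0,0,0,0,0,0,0.4]'
python3 - <<'E'
from h import *
s=ctrl.camera("scene");t=ctrl.camera("top")
for n in("flint","brown_stone","buff_sherd"):
  for nm,p in(("top",t),("scene",s)):
    print(n,nm,[(round(a["p"],2),np.round(atz(p,a["point"],.03),3)[:2]) for a in ctrl.recognise(n,p)[:1]])
h=cv2.cvtColor(s["frame"],40);m=cv2.inRange(h,(15,140,60),(30,255,255))[185:260,268:335];q,l,S,C=cv2.connectedComponentsWithStats(m);print([(S[k].tolist(),(C[k]+[268,185]).round(1).tolist()) for k in range(1,q) if S[k,4]>8])
r=ctrl.job_done();print(r)
E
```

```text
time_s: 51.95
position: [0.4339, -0.2705, 0.2423]
ee_rot: [-2.261, -2.178, 0.005]
force: [-0.0, -1.0, -0.5]
opening: 0.051
grip_force: 0.0
flint top [(0.79, array([ 0.422, -0.163]))]
flint scene [(0.73, array([ 0.433, -0.161]))]
brown_stone top [(0.71, array([ 0.427, -0.04 ]))]
brown_stone scene [(0.81, array([ 0.438, -0.045]))]
buff_sherd top [(0.43, array([ 0.425, -0.105]))]
buff_sherd scene [(0.56, array([ 0.435, -0.04 ]))]
[([7, 21, 15, 11, 64], [281.3, 211.1]), ([45, 39, 14, 9, 82], [318.4, 228.3])]
the job is handed in; nothing more can be done
None
```

The job is handed in and no verdict came back: by the last camera checks, both scrapers (blue and green) hang in rings, all three finds lie in the tray and the dial stands at click four (about 1.60 rad); I dropped the blue scraper on the table once and recovered it, and never directly re-checked that the loupe and handle sherd stayed put.

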